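Set the end stop of a tilted slide stage and hold a slide carrier flush on it

ROBOT

A 6-joint arm with a two-finger parallel gripper is mounted at the origin on a cart in front of the work surface, level with it; the furniture and walls round the work are solid. World frame = base frame: x ahead of the robot, y to its left, z up, the work surface at z = 0. Lengths are in mm, angles in rad, forces in N, time in s.
With the tool pointing down it reaches from about 350 to 875 mm from the base axis. Payload 4.2 kg.
Tool frame: the origin (TCP) lies at the very end of the fingers, on their centre line; the grasp point (between the pads) lies arm.grip_point_offset behind it (arm.grip_point_offset is the distance from the TCP to the grasp point, in mm); z points along the fingers, y is the line along which they close (so a half turn about z gives the same grasp; the last joint's range is limited). The gripper opens to 85 mm and grips with 20 to 120 N. Pads are 22 mm wide; open, the fingers measure 114 mm over their backs; the gripper's body (76 mm by 85 mm) begins 54 mm behind the grasp point. The pads swing forward as they close: fully open they stand 13 mm farther back than shut.
Start: joints at [-0.991, 0.385, 0.008, 0, -1.194, -0.259], TCP at [197.094, -593.088, 202.012] pointing down, gripper open.
Joint ranges: [-3.14, 3.14], [-1.21, 2.06], [-1.07, 1.41], [-3.16, 2.05], [-2.99, -0.16], [-3.1, 3.1]. Speed limits (rad/s): [2.79, 2.79, 3.14, 3.14, 3.14, 3.14].

INTERFACE

Orientations are given as a unit quaternion [x, y, z, w].
In Python, from bench import arm, cams, ticket gives the robot as it stands.
- The arm moves only by the tool servo_tool, never from a script. Its argument "commands" is a list that holds one entry, the list of rows, each a list of 7 numbers: the closure in counts, from 0 (fully open) to 255 (shut), then the shift along the tool's x, y, z in m, then the turn, a rotation vector about the tool's x, y, z in degrees. In form: [[[grip, x, y, z, ax, ay, az], ...]]. A call has 1 to 10 rows; each row shifts and turns the commanded pose from where the row before left it, along the tool's axes as they then stand; what a row does not reach is not made up. A row lasts 1/12 s, in which the tool goes at most 41.7 mm and 7.16 degrees, less where a joint would pass 70% of its speed; a pose out of reach is approached as far as the arm can. A call with a gripper value outside its range is refused whole. The fingers move at their own pace and stop on an object; the grip force is fixed at half the most. Time passes only in rows, so rows that do not move let the fingers close. It gives the time, the measured TCP pose, the force, the opening and the grip force at its end, in the units of the state.
- arm.read_state(): the state, without advancing time (a new reading comes with each control period).
- cams.get_image(name): name is "scene" or "top" or "wrist"; returns a dict with "frame" (480x640x3 uint8, blue, green, red), "K" (3x3 intrinsics, pixels), "k1" (the pictures are not rectified: a ray, as slopes to the right and down, at radius r is drawn at 1 + k1 r^2 times it, then the intrinsics apply), "T" (4x4, takes a point from camera to world coordinates). Camera axes: x right, y up, looking along -z (the intrinsics and any distortion apply to the point x, -y, -z); pixel columns grow to the right and rows downward; lengths in mm; the calibration is good to about 2 mm. A picture is of the moment at which its call begins. There is no depth.
- ticket.job_done(): hands the job in; it is judged then, once.
The state is a dict: "clock": time; "joints": joint angles; "joint_vel": joint speeds; "joint_efforts": joint torques, N m; "position": TCP position; "ee_rot": TCP orientation; "contact_force": force on the tool from outside, world axes, zero at the start; "wrist_torque": the same for the moment, N m; "gripper_width": finger opening in mm; "grasp_force": force on a finger pad.
Only numpy, scipy, OpenCV 4.12 (cv2) and the standard library are available. Lean on these libraries where they do the work, as an engineer would, in place of code of your own. Each camera call takes 0.05 s, during which the arm holds its last target. There are 200 camera calls.

TASK

Set up the tilted slide stage: thread the wide spacer collar and then the narrow stop collar over the locating post, each fully home. Then take the slide carrier by its upright lug, lay it lengthwise along the middle of the sloped plate, tilted to match it, with its lower end against the stop collar, and press it flush so that the sprung plate gives about 4 millimetres, without bottoming out. Finish while still gripping the carrier and holding it pressed there; leave the other things on the desk where they are.

Things in the scene. Friction and masses are not known exactly. Their poses are not given: they have to be found in the camera images.
- stage: Fixed tilting slide stage. Grey base 150 (x) x 70 (y) x 10 mm, origin under its centre, x from the post end (near the robot) to the slope's high end, z up. Steel post 10 mm thick at x -56, y 0 mm: straight to 52 mm above the desk, tapering to a 4 mm tip at 59 mm. Cheeks beside the plate (x -12 to 62, outer faces y +-29 mm) are 32 mm high; a collar's +y and -y sides are free for fingers.
- post_foot (a point): The foot of the locating post: on its axis, on the base's top face, 10 mm above the desk (axes of the stage).
- plate_edge (a point): Middle of the sloped plate's lower edge, on its upper face; unpressed it is 32 mm above the desk and 22 mm from the post axis along the stage's +x. Its x points up the slope (rising away from the post), y across, z out of the face. Aluminium plate 90 (x) x 42 (y) x 5 mm; the slope is 0.20 to 0.42 rad and stays clamped.
- plate (a joint): How far the sprung plate is pressed in along its face's inward normal: 0 = free, 0.010 m = bottomed. Needs about 1.8 N to start and 0.6 N more per mm; the plate slides straight in and does not change its slope.
- spacer_collar: Loose plain steel ring, the wider one: outside diameter 38 mm, bore 13 mm, 16 mm high, 0.06 to 0.13 kg; lies flat on the desk. Origin at the centre of its underside, z up along the bore. Fully home, its underside lies on the base's top face.
- stop_collar: Loose plain steel ring, the narrower one: outside diameter 28 mm, bore 13 mm, 16 mm high, about 0.05 kg; lies flat on the desk. Origin at the centre of its underside. Fully home, it lies on the spacer collar, underside 26 mm and top 42 mm above the desk.
- carrier: Loose slide carrier: aluminium frame with a glass slide, 80 (x) x 34 (y) x 5 mm, origin at the centre of its underside, z up; in its middle stands a grip lug 26 (x) x 10 (y) mm that reaches from the frame to 37 mm above the underside. 0.06 kg. Lies flat on the desk. It is the same both ways round: either end may be the lower one.
- carrier_end_a (a point): Middle of the top edge of the carrier's end at x = +40 mm, z = 5 mm (axes of the carrier).
- carrier_end_b (a point): Middle of the top edge of the carrier's end at x = -40 mm, z = 5 mm (axes of the carrier).
- coverslips: Bystander: small white box with clear lid, 31 x 31 x 15 mm, origin at the centre of its underside.
- amber_bottle: Bystander: amber bottle with dark cap, 36 mm across, 74 mm high, standing; origin at the centre of its underside.
- felt_pen: Bystander: grey and black marker pen, 13 x 133 x 14 mm, lying along its y axis; origin at the centre of its underside.
- slides: Bystander: dark closed slide box, 78 x 103 x 35 mm, origin at the centre of its underside.
- xylene_dropper: Bystander: small brown dropper bottle with black top, 24 mm across, 73 mm high, standing; origin at the centre of its underside.
There are look-alikes about, which are no part of the job. Leave any red or turquoise look-alike of the spacer_collar alone.

How it is judged (in metres and radians):
On the way, in this order (a step that is already met when the one before it is completed fails the run):
1. the spacer collar is fully home on the post (horizontal distance between spacer_collar and post_foot below 0.003 m and z of spacer_collar in the frame of stage between 0.008 and 0.012 m and angle between spacer_collar's own z axis and vertical below 0.06 rad), for 0.2 s.
2. the stop collar is fully home on the spacer collar (all of step 1 and horizontal distance between stop_collar and post_foot below 0.003 m and z of stop_collar in the frame of stage between 0.024 and 0.0285 m and angle between stop_collar's own z axis and vertical below 0.06 rad), for 0.2 s.
3. the carrier is gripped and lifted clear of the desk (height (world z) of carrier above 0.05 m and contact force between the fingers and carrier above 2 N), for 0.1 s.
At the end, for the whole second after the job is handed in: Both collars home on the post (3 mm off axis, 2 mm in height). Carrier gripped (over 2 N), still, flush on the plate (0.05 rad, 2 mm), along it (0.12 rad) within 5 mm of its middle line, lower end within about 2.5 mm of the stop collar; plate pressed in 1.5 to 8.5 mm (all of step 2 and angle between the z axis of carrier and the z axis of plate_edge, either way round below 0.05 rad and angle between the x axis of carrier and the x axis of plate_edge, either way round below 0.12 rad and z of carrier in the frame of plate_edge between -0.002 and 0.0018 m and y of carrier in the frame of plate_edge between -0.005 and 0.005 m and horizontal distance between any of carrier_end_a, carrier_end_b and stop_collar below 0.0165 m and value of joint plate between 0.0015 and 0.0085 m and contact force between the fingers and carrier above 2 N and linear speed of carrier below 0.02 m/s); the arm keeps its last pose, push and grip.
It fails at once if the coverslip box is knocked or moved by more than 30 mm (distance of coverslips from where it was at the start of the episode above 0.03 m).
It fails at once if the amber bottle is knocked or moved by more than 30 mm (distance of amber_bottle from where it was at the start of the episode above 0.03 m).
It fails at once if the pen is knocked or moved by more than 30 mm (distance of felt_pen from where it was at the start of the episode above 0.03 m).
It fails at once if the slide box is knocked or moved by more than 30 mm (distance of slides from where it was at the start of the episode above 0.03 m).
It fails at once if the dropper bottle is knocked or moved by more than 30 mm (distance of xylene_dropper from where it was at the start of the episode above 0.03 m).
It also fails if it takes over 64 s, if anything falls off the work surface, if the arm or the gripper's body presses on something with over 40 N, if the wrist force passes 120 N, or if a joint passes its speed limit or range.

## Working session

There is one attempt and no reset: what is moved stays moved. The work goes in short steps, Python scripts to look and compute and a tool call to move; the robot and the scene stay as the last step left them, time stands still between calls to the robot, and variables do not carry over. Pictures are saved under pics/ and viewed, at most 10 in all, crops included, and the job is handed in when it is done.

Besides the shell and the picture viewer there is one more tool, called after "Call:" by a JSON object that holds its "name" and its "arguments". servo_tool: Moves the arm, as the interface text tells. Its arguments: {"type":"object","properties":{"commands":{"type":"array","items":{"type":"array","items":{"type":"array","items":{"type":"number"}}}}},"required":["commands"]}

```bash
ls; mkdir -p pics; cat > h.py <<'E'
from bench import arm, cams, ticket
import numpy as np, cv2
from scipy.spatial.transform import Rotation as R
def snap(n,f=None):
    im=cams.get_image(n)
    np.savez(f'pics/{f or n}.npz',**{k:im[k] for k in im}); cv2.imwrite(f'pics/{f or n}.png',im['frame']); return im
def load(f): return dict(np.load(f'pics/{f}.npz'))
def ray(im,u,v):
    K=im['K'];k1=float(im['k1']);d=np.array([(u-K[0,2])/K[0,0],(v-K[1,2])/K[1,1]]);s=d.copy()
    for _ in range(20): s=d/(1+k1*(s@s))
    T=im['T'];return T[:3,3],T[:3,:3]@np.array([s[0],-s[1],-1])
def onz(im,u,v,z):
    o,d=ray(im,u,v);return o+d*(z-o[2])/d[2]
def proj(im,p):
    T=im['T'];c=T[:3,:3].T@(np.array(p)-T[:3,3]);s=np.array([c[0],-c[1]])/-c[2];s=s*(1+float(im['k1'])*(s@s));K=im['K']
    return np.array([K[0,0]*s[0]+K[0,2],K[1,1]*s[1]+K[1,2]])
E
python3 - <<'E'
from h import *
print(arm.read_state(),arm.grip_point_offset)
for n in ('scene','top','wrist'):
    i=snap(n); print(n,i['K'],i['k1'],i['T'])
E
```

```text
pics
{'clock': 0.0, 'joints': array([-9.91430469e-01,  3.85604267e-01,  6.63808428e-03, -5.30689476e-04,
       -1.19400068e+00, -2.58619936e-01]), 'joint_vel': array([-1.35386296e-03,  4.79042253e-04, -7.77686578e-04,  7.49436934e-04,
        1.19392465e-05,  2.19905008e-03]), 'joint_efforts': array([ 8.05178729e-05, -3.92285693e+01,  1.88400614e+01,  4.18640748e+00,
       -4.61907301e-03,  1.98575987e-05]), 'position': array([ 196.88027754, -592.50030784,  200.89295182]), 'ee_rot': array([-1.59589650e-01,  9.87182812e-01,  1.09172680e-03, -2.16239484e-04]), 'contact_force': array([-0.5447539 ,  0.17848973, -0.2280055 ]), 'wrist_torque': array([-0.02277704,  0.00369713,  0.0483087 ]), 'grasp_force': 0.0, 'gripper_width': 85.2607483824845} 18.700000000000003
scene [[491.7305431    0.         316.29073264]
 [  0.         491.7305431  238.87546927]
 [  0.           0.           1.        ]] 0.017385065439066583 [[-8.12919571e-01  4.22855349e-01 -4.00443660e-01  1.35784190e+02]
 [-5.82323892e-01 -5.81001784e-01  5.68626250e-01  5.16049562e+02]
 [ 7.78817027e-03  6.95435318e-01  7.18546
[... 236 characters left out ...]
70255278 [[-2.65771741e-02  9.93686220e-01 -1.09001607e-01  3.44538334e+02]
 [-9.99531183e-01 -2.47575530e-02  1.80132674e-02  2.01532728e+01]
 [ 1.52009225e-02  1.09429247e-01  9.93878349e-01  9.94196645e+02]
 [ 0.00000000e+00  0.00000000e+00  0.00000000e+00  1.00000000e+00]]
wrist [[400.56230458   0.         325.22543413]
 [  0.         400.56230458 238.79254086]
 [  0.           0.           1.        ]] -0.01698750078682121 [[-3.15298703e-01 -9.13685605e-01 -2.56447545e-01  1.31415698e+02]
 [ 9.48991737e-01 -3.03229604e-01 -8.64088568e-02 -6.13800984e+02]
 [ 1.18804099e-03 -2.70611202e-01  9.62687990e-01  3.71932081e+02]
 [ 0.00000000e+00  0.00000000e+00  0.00000000e+00  1.00000000e+00]]
```

View pics/scene.png

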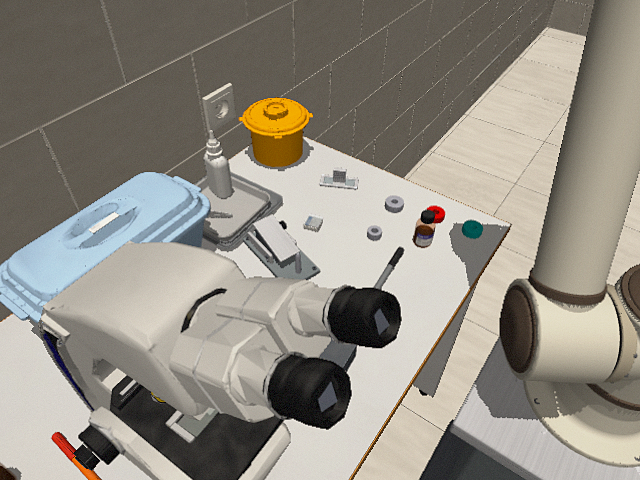

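View pics/top.png

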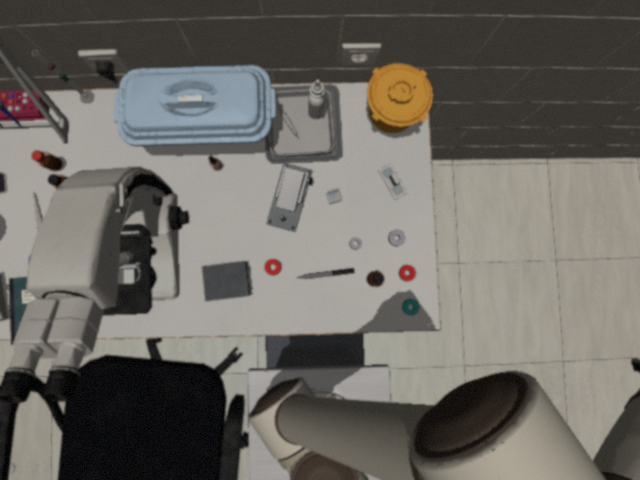

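The top view shows the spacer at (397,238), stop collar (355,243), carrier (392,181), stage (290,197), coverslips (334,196), bottle (375,278) and pen (326,273). I'll measure roughly, with an enlarged crop.

```bash
python3 - <<'E'
from h import *
t=load('top');
for n,u,v,z in [('spacer',397,238,16),('stop',355,243,16),('carrier',392,181,5),('stage',290,197,10),('post',284,215,10),('cov',334,196,15),('bottle',375,278,74),('pen',326,273,10),('redr',407,272,16)]:
    print(n,onz(t,u,v,z).round(0))
c=t['frame'][150:300,255:430]; cv2.imwrite('pics/c1.png',cv2.resize(c,(700,600),interpolation=cv2.INTER_CUBIC))
E
```

```text
spacer [ 437. -184.   16.]
stop [428. -88.  16.]
carrier [ 571. -181.    5.]
stage [538.  56.  10.]
post [496.  71.  10.]
cov [537. -44.  15.]
bottle [ 348. -122.   74.]
pen [362. -21.  10.]
redr [ 359. -203.   16.]
```

View pics/c1.png

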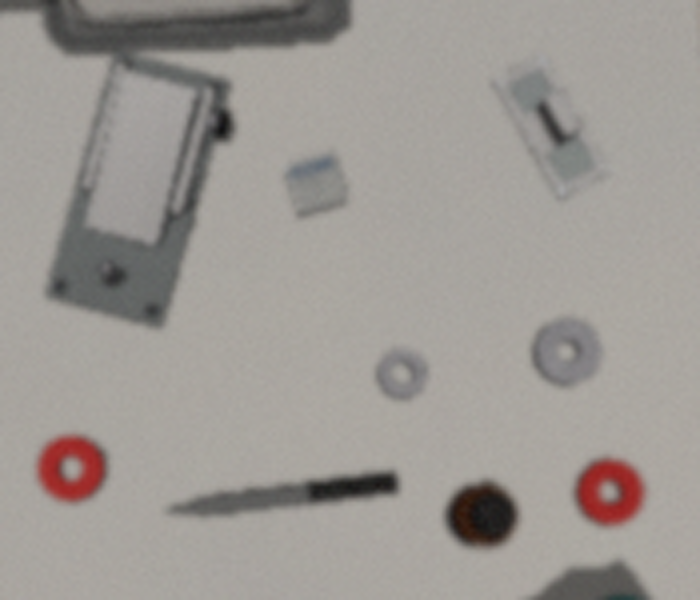

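The enlarged crop shows the same layout. The stage yaw is about -0.27 rad, with the post at crop (110,273). Next I turn the tool to the stage yaw and then go over the collars.

```bash
cat >> h.py <<'E'
def goto(p,yaw=None,tilt=None,ref=None):
    """tool-frame shift (m) and rotvec (deg) from the present measured pose to TCP p with rotation ref"""
    s=arm.read_state(); r=R.from_quat(s['ee_rot']); d=r.inv().apply(np.array(p)-s['position'])/1000
    print('at',s['position'].round(1),'shift',d.round(4),'t',s['clock'])
    if ref is not None: print('turn',np.degrees((r.inv()*ref).as_rotvec()).round(2), 'shift_after', (ref.inv().apply(np.array(p)-s['position'])/1000).round(4))
def down(yaw,tilt=0):
    "stage yaw; tool x = -stage x, y=stage y, z=down; tilt: slope angle"
    m=np.array([[-np.cos(yaw),-np.sin(yaw),0],[-np.sin(yaw),np.cos(yaw),0],[0,0,-1]]).T
    return R.from_matrix(m)*R.from_rotvec([0,tilt,0])
E
python3 - <<'E'
from h import *
goto([440,-110,200],ref=down(-0.27))
E
```

```text
at [ 196.9 -592.7  201.2] shift [-0.3828  0.3814  0.0018] t 0.15
turn [ 9.000e-02 -3.000e-02  3.384e+01] shift_after [-0.1055  0.53    0.0012]
```

Call:
{"name": "servo_tool", "arguments": {"commands": [[[0,0,0,0,0,0,6.8],[0,0,0,0,0,0,6.8],[0,0,0,0,0,0,6.8],[0,0,0,0,0,0,6.8],[0,0,0,0,0,0,6.6],[0,-0.007,0.035,0,0,0,0],[0,-0.007,0.035,0,0,0,0],[0,-0.007,0.035,0,0,0,0],[0,-0.007,0.035,0,0,0,0],[0,-0.007,0.035,0,0,0,0]]]}}

```text
clock: 0.98
position: [277.6, -432.1, 201.6]
ee_rot: [0.134, 0.991, 0.0, -0.0]
contact_force: [0.9, -0.3, 0.2]
gripper_width: 85.5
grasp_force: 0.0
```

Call:
{"name": "servo_tool", "arguments": {"commands": [[[0,-0.007,0.035,0,0,0,0],[0,-0.007,0.035,0,0,0,0],[0,-0.007,0.035,0,0,0,0],[0,-0.007,0.035,0,0,0,0],[0,-0.007,0.035,0,0,0,0],[0,-0.007,0.035,0,0,0,0],[0,-0.007,0.035,0,0,0,0],[0,-0.007,0.035,0,0,0,0],[0,-0.007,0.035,0,0,0,0],[0,-0.007,0.035,0,0,0,0]]]}}

```text
clock: 1.82
position: [438.1, -113.1, 202.1]
ee_rot: [0.134, 0.991, 0.0, 0.0]
contact_force: [0.8, -0.6, -0.6]
gripper_width: 85.3
grasp_force: 0.0
```

Call:
{"name": "servo_tool", "arguments": {"commands": [[[0,0,0,0,0,0,0],[0,0,0,0,0,0,0]]]}}

```text
clock: 1.98
position: [438.3, -113.3, 201.7]
ee_rot: [0.132, 0.991, 0.0, -0.0]
contact_force: [0.8, 0.2, -0.2]
gripper_width: 85.4
grasp_force: 0.0
```

```bash
python3 - <<'E'
from h import *
i=snap('wrist','w1'); goto([440,-110,200],ref=down(-0.27))
for n,p in [('sp',[437,-184,16]),('st',[428,-88,16]),('post',[496,71,10])]: print(n,proj(i,p))
E
```

```text
at [ 437.8 -114.3  201.7] shift [-0.001   0.0048  0.0017] t 2.0333
turn [-0.01 -0.05  0.15] shift_after [-0.001   0.0048  0.0017]
sp [250.09635512 224.28135375]
st [349.23122539 187.40551924]
post [533.00656518 212.40433426]
```

View pics/w1.png

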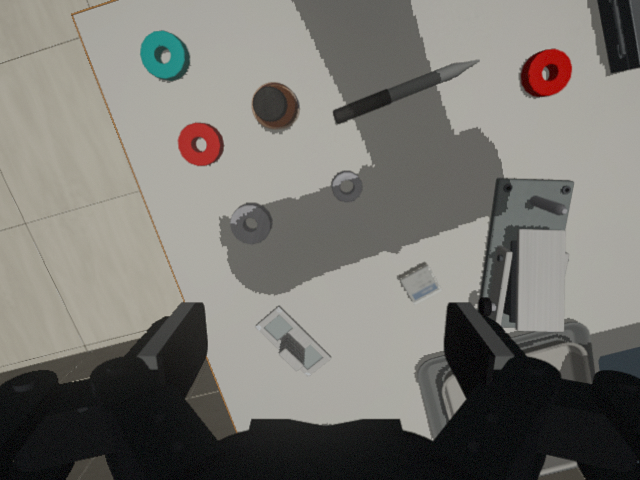

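The wrist view shows the spacer at (251,223), stop collar (347,186), carrier (293,340), coverslips (418,282), and stage at right with the post at about (545,203). Next: circle fits on the collars.

```bash
cat >> h.py <<'E'
def ring(im,u,v,z,od,save=None):
    "rectify desk patch at height z around the ring (0.25 mm/px), fit outer circle and bore by Hough"
    c=onz(im,u,v,z); n=240
    g=np.stack(np.meshgrid((np.arange(n)-n/2)*.25+c[0],(np.arange(n)-n/2)*.25+c[1],indexing='ij'),-1)
    m=np.array([[proj(im,[x,y,z]) for x,y in r] for r in g]).astype(np.float32)
    p=cv2.remap(cv2.cvtColor(im['frame'],cv2.COLOR_BGR2GRAY),m,None,cv2.INTER_CUBIC); p=cv2.GaussianBlur(p,(0,0),2)
    if save: cv2.imwrite(f'pics/{save}.png',cv2.resize(p,(600,600)))
    for d in (od,13):
        h=cv2.HoughCircles(p,cv2.HOUGH_GRADIENT,1.5,200,param1=60,param2=8,minRadius=int(d*2-3),maxRadius=int(d*2+3))
        if h is not None: q=h[0][0]; print(d,(c[:2]+(q[[1,0]]-n/2)*.25).round(1),q[2]*.25*2)
E
python3 - <<'E'
from h import *
i=load('w1'); ring(i,251,223,16,38,'r1'); ring(i,347,186,16,28,'r2')
a=cv2.imread('pics/r1.png');b=cv2.imread('pics/r2.png')
c=cv2.resize(i['frame'][150:350,470:600],(390,600),interpolation=cv2.INTER_CUBIC)
cv2.imwrite('pics/m1.png',np.hstack([np.vstack([cv2.resize(a,(300,300)),cv2.resize(b,(300,300))]),c]))
E
```

```text
38 [ 436.3 -181.9] 39.05
13 [ 428.8 -192.8] 14.05
28 [426.1 -90.5] 28.225
13 [418.9 -86.8] 13.15
```

View pics/m1.png

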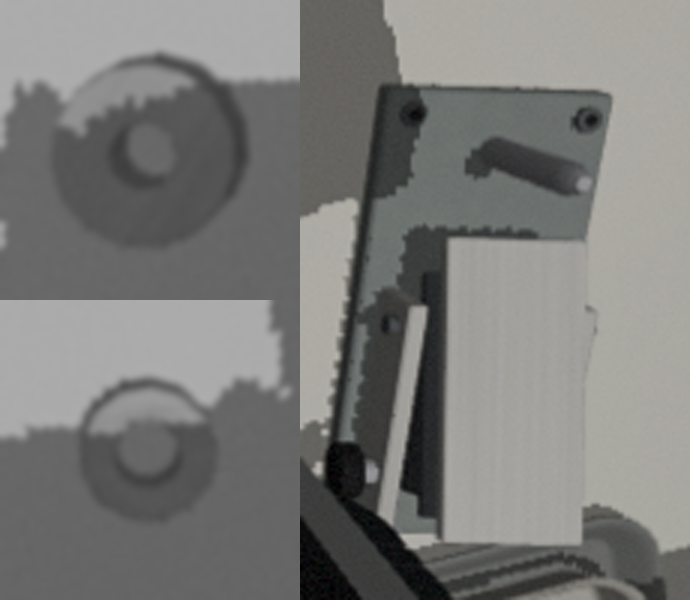

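The patches show the ring outlines: spacer centre at patch (144,153), stop at (146,153). In the stage crop the post tip is at about pixel (565,211) and the plate corners at about (519,229), (565,229), (564,331), (517,332).

```bash
python3 - <<'E'
from h import *
i=load('w1')
for u,v,du,dv in((251,223,144,153),(347,186,146,153)): print(onz(i,u,v,16)[:2]+.2*np.array([dv-150,du-150]))
print('tip',onz(i,565,211,59))
a,b=onz(i,496,179.3,10),onz(i,573,180.7,10); print('base edge',a,b,np.arctan2(*(b-a)[1::-1])-0, )
goto([436.8,-183,60],ref=down(-0.27))
E
```

```text
[ 436.66941145 -184.02552791]
[426.85920799 -90.41070085]
tip [484.82644264  73.78114839  59.        ]
base edge [456.54924416  42.3038136   10.        ] [476.1314893  110.23068175  10.        ] 1.2901222944035426
at [ 437.8 -114.3  201.7] shift [-0.0173 -0.0665  0.1417] t 2.0333
turn [-0.01 -0.05  0.15] shift_after [-0.0174 -0.0665  0.1417]
```

Call:
{"name": "servo_tool", "arguments": {"commands": [[[0,-0.006,-0.022,0.02,0,0,0],[0,-0.006,-0.022,0.02,0,0,0],[0,-0.0055,-0.023,0.02,0,0,0],[0,0,0,0.027,0,0,0],[0,0,0,0.027,0,0,0],[0,0,0,0.027,0,0,0],[0,0,0,0.025,0,0,0],[0,0,0,0.02,0,0,0],[0,0,0,0.01,0,0,0],[0,0,0,0,0,0,0]]]}}

```text
clock: 2.87
position: [434.0, -185.1, 3.7]
ee_rot: [0.136, 0.991, -0.0, -0.003]
contact_force: [-0.1, -0.5, 0.1]
gripper_width: 85.3
grasp_force: 0.0
```

```bash
python3 - <<'E'
from h import *
goto([436.7,-183.5,4],ref=down(-0.278))
E
```

```text
at [ 434.  -185.1    3.7] shift [-0.0021  0.0023 -0.0003] t 2.8667
turn [-0.06 -0.35  0.34] shift_after [-0.0021  0.0023 -0.0003]
```

Call:
{"name": "servo_tool", "arguments": {"commands": [[[0,-0.002,0.002,0,0,0,0.3],[0,0,0,0,0,0,0],[255,0,0,0,0,0,0],[255,0,0,0,0,0,0],[255,0,0,0,0,0,0],[255,0,0,0,0,0,0],[255,0,0,0,0,0,0],[255,0,0,0,0,0,0],[255,0,0,0,0,0,0],[255,0,0,0,0,0,0]]]}}

```text
clock: 3.7
position: [439.4, -182.7, 6.0]
ee_rot: [0.137, 0.991, 0.0, -0.0]
contact_force: [0.3, -0.2, -0.4]
gripper_width: 0.2
grasp_force: 0.0
```

```bash
python3 - <<'E'
from h import *
goto([484.7,72,100],ref=down(-0.28))
E
```

```text
at [ 439.4 -182.7    6. ] shift [ 0.0254  0.2574 -0.094 ] t 3.7
turn [-0.   -0.    0.33] shift_after [ 0.0269  0.2573 -0.094 ]
```

Call:
{"name": "servo_tool", "arguments": {"commands": [[[255,0,0,-0.03,0,0,0],[255,0,0,-0.03,0,0,0],[0,0,0,-0.03,0,0,0],[0,0,0,-0.03,0,0,0],[0,0,0,0,0,0,0],[0,0,0,0,0,0,0],[0,0,0,0,0,0,0]]]}}

```text
clock: 4.28
position: [438.8, -182.6, 125.6]
ee_rot: [0.137, 0.991, 0.0, -0.0]
contact_force: [0.1, 0.3, -0.7]
gripper_width: 60.4
grasp_force: 0.0
```

```bash
python3 - <<'E'
from h import *
i=snap('wrist','w2'); print(arm.read_state()['position'])
E
```

```text
[ 438.43017676 -182.56261246  125.00724954]
```

View pics/w2.png

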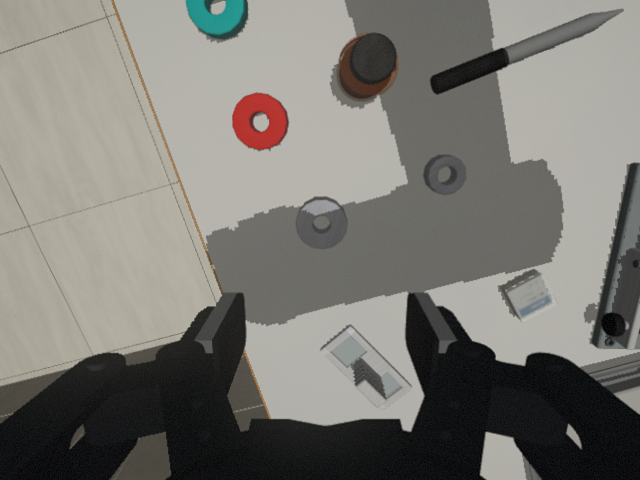

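The view shows the spacer at (321,223), seemingly unmoved. Checking where the TCP projects.

```bash
python3 - <<'E'
from h import *
i=load('w2'); s=arm.read_state()['position']
print(proj(i,s),proj(i,[s[0],s[1],0]), onz(i,321,223,16)); ring(i,321,223,16,38); print(i['T'][:3,3]-s)
w=load('w1');print(w['T'][:3,3])
print(i['T'][:3,:3]); print(R.from_quat(arm.read_state()['ee_rot']).as_matrix())
E
```

```text
[324.09490978 282.05211426] [324.54900558 220.42442674] [ 436.00282011 -184.50303795   16.        ]
38 [ 437.7 -185.1] 37.4
13 [ 433.6 -183.9] 13.225
[-66.05049759  19.1533317  171.52269954]
[371.73310881 -94.75468159 372.69510446]
[[ 2.71157376e-01 -9.26707127e-01 -2.60168365e-01]
 [ 9.62535026e-01  2.61052727e-01  7.33334728e-02]
 [-4.09908949e-05 -2.70306076e-01  9.62774441e-01]]
[[-9.62503844e-01  2.71259524e-01 -2.14978123e-03]
 [ 2.71258969e-01  9.62506243e-01  5.51097892e-04]
 [ 2.21866841e-03 -5.27136016e-05 -9.99997537e-01]]
```

Call:
{"name": "servo_tool", "arguments": {"commands": [[[117,0.001,-0.002,0.03,0,0,0],[117,0,0,0.03,0,0,0],[117,0,0,0.03,0,0,0],[117,0,0,0.025,0,0,0],[117,0,0,0.004,0,0,0],[117,0,0,0,0,0,0],[117,0,0,0,0,0,0]]]}}

```text
clock: 4.92
position: [438.2, -184.5, 7.1]
ee_rot: [0.136, 0.991, -0.0, -0.0]
contact_force: [0.2, 0.2, -0.0]
gripper_width: 45.8
grasp_force: 0.0
```

Call:
{"name": "servo_tool", "arguments": {"commands": [[[117,0,0,0.002,0,0,0],[117,0,0,0.002,0,0,0],[117,0,0,0,0,0,0]]]}}

```text
clock: 5.17
position: [438.5, -184.4, 3.8]
ee_rot: [0.137, 0.991, 0.0, 0.001]
contact_force: [0.1, -1.0, -0.3]
gripper_width: 45.9
grasp_force: 0.0
```

Call:
{"name": "servo_tool", "arguments": {"commands": [[[117,0.0005,0,0.002,0,0,0],[117,0.0005,0,0.001,0,0,0],[117,0,0,0,0,0,0],[255,0,0,0,0,0,0],[255,0,0,0,0,0,0],[255,0,0,0,0,0,0]]]}}

```text
clock: 5.67
position: [437.0, -184.2, 0.1]
ee_rot: [0.137, 0.991, -0.0, 0.0]
contact_force: [0.4, -0.4, 0.3]
gripper_width: 10.6
grasp_force: 0.0
```

```bash
python3 - <<'E'
from h import *
i=snap('wrist','w3'); s=arm.read_state(); print(s['position'],s['gripper_width'],proj(i,s['position']))
j=snap('scene','s3'); c=j['frame'][150:270,300:460]
cv2.imwrite('pics/m3.png',np.hstack([cv2.resize(i['frame'],(400,300)),cv2.resize(c,(400,300),interpolation=cv2.INTER_CUBIC)]))
E
```

```text
[ 4.37022443e+02 -1.84123362e+02  5.90193439e-02] 3.04083104218605 [324.38477272 283.23753116]
```

View pics/m3.png

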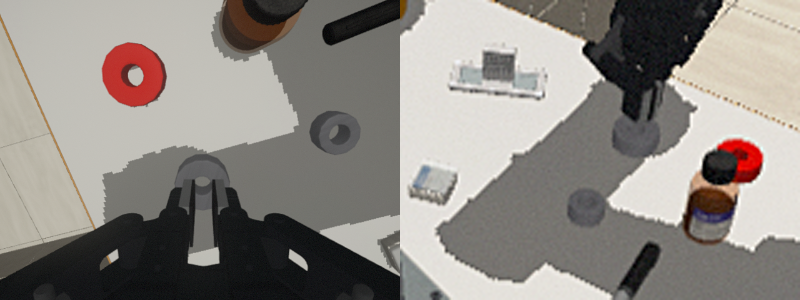

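The pictures show the fingertips closing over the top of the ring (ring at about (203,182) in the left half), not beside it. The real tips are therefore higher than the TCP value. I'll open and go lower, watching the force.

Call:
{"name": "servo_tool", "arguments": {"commands": [[[110,0,0,0,0,0,0],[110,0,0,0,0,0,0],[110,0,0,0,0,0,0],[110,0,0,0,0,0,0],[110,0,0,0.003,0,0,0],[110,0,0,0.003,0,0,0],[110,0,0,0,0,0,0]]]}}

```text
clock: 6.35
position: [436.4, -184.1, -6.7]
ee_rot: [0.137, 0.991, 0.0, -0.001]
contact_force: [-0.3, 0.1, -0.1]
gripper_width: 48.8
grasp_force: 0.0
```

Call:
{"name": "servo_tool", "arguments": {"commands": [[[110,0,0,0.002,0,0,0],[110,0,0,0.002,0,0,0],[110,0,0,0,0,0,0]]]}}

```text
clock: 6.6
position: [436.6, -184.1, -10.4]
ee_rot: [0.137, 0.991, -0.0, -0.0]
contact_force: [0.2, -0.3, -0.2]
gripper_width: 48.2
grasp_force: 0.0
```

Call:
{"name": "servo_tool", "arguments": {"commands": [[[110,0,0,0.002,0,0,0],[110,0,0,0.001,0,0,0],[110,0,0,0,0,0,0],[255,0,0,0,0,0,0],[255,0,0,0,0,0,0],[255,0,0,0,0,0,0]]]}}

```text
clock: 7.1
position: [437.0, -184.1, -12.9]
ee_rot: [0.137, 0.991, 0.0, 0.0]
contact_force: [0.4, -1.5, 1.4]
gripper_width: 12.7
grasp_force: 0.7
```

Call:
{"name": "servo_tool", "arguments": {"commands": [[[255,0,0,0,0,0,0],[255,0,0,0,0,0,0],[255,0,0,0,0,0,0]]]}}

```text
clock: 7.35
position: [437.0, -184.1, -12.9]
ee_rot: [0.137, 0.991, 0.0, 0.0]
contact_force: [-0.3, -0.3, 0.9]
gripper_width: 0.1
grasp_force: 0.0
```

```bash
python3 - <<'E'
from h import *
i=snap('wrist','w4'); s=arm.read_state(); print(s['position'],s['gripper_width'],s['joints'],proj(i,s['position']))
j=snap('scene','s4'); print(proj(j,s['position']),proj(j,[437,-184,16]),proj(i,[437,-184,16]),proj(i,[437,-184,0]))
c=j['frame'][165:245,350:430]; d=i['frame'][220:380,245:405]
cv2.imwrite('pics/m4.png',np.hstack([cv2.resize(d,(400,400),interpolation=cv2.INTER_CUBIC),cv2.resize(c,(400,400),interpolation=cv2.INTER_CUBIC)]))
E
```

```text
[ 436.97413841 -184.10456826  -12.96665698] 0.17514306385353867 [-5.50265386e-02  4.20215608e-01 -6.13057070e-01 -4.25900241e-05
 -5.37453221e-01 -1.79006110e+00] [324.40127338 283.20621828]
[392.92848804 210.9245963 ] [394.61965383 200.35156049] [324.50539133 311.38118468] [324.58308484 294.68072369]
```

View pics/m4.png

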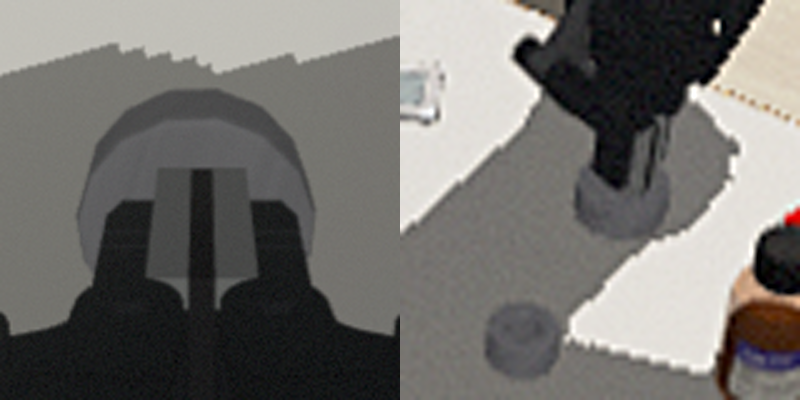

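The left half shows the shut fingers lying over the ring (outline columns 276–371). The right half shows the tips at the ring's top. I'll check heights by triangulating the stop ring across wrist views and the fixed cameras, using its bore.

```bash
cat >> h.py <<'E'
def tri(obs):
    A=np.zeros((3,3));b=np.zeros(3)
    for im,u,v in obs:
        o,d=ray(im,u,v);d=d/np.linalg.norm(d);P=np.eye(3)-np.outer(d,d);A+=P;b+=P@o
    x=np.linalg.solve(A,b);return x.round(1),[(proj(im,x)-[u,v]).round(1) for im,u,v in obs]
E
python3 - <<'E'
from h import *
w1,w2,w3,w4,t,s=[load(k) for k in('w1','w2','w3','w4','top','scene')]
print('stop wrist',tri([(w1,347,186),(w2,445,174),(w3,536,210)]))
print('stop top/scene',tri([(t,355,243),(s,375,231)]))
print('spacer wrist',tri([(w1,250.5,223),(w2,321.5,222)]))
# bottle cap top, red ring
print('red',tri([(w1,201,144),(w2,260,121),(w3,134*1.6,74*1.6)]))
print('red top/scene',tri([(t,407,272),(s,436,213)]))
# finger side plane tool x=+11, tip row 287 in w4
st=arm.read_state();r=R.from_quat(st['ee_rot']);o,d=ray(w4,325,287);o=r.inv().apply(o-st['position']);d=r.inv().apply(d)
for x in (11,5,0): print(x,o+d*(x-o[0])/d[0])
E
```

```text
stop wrist (array([427.3, -89.3,   6.9]), [array([ 0.1, -0.4]), array([ 0. , -0.2]), array([-0.3,  1.3])])
stop top/scene (array([427.1, -89.3,  11.4]), [array([0.2, 0.5]), array([-0.6, -0.1])])
spacer wrist (array([ 436.6, -184.3,   11.5]), [array([-0. , -0.2]), array([0. , 0.2])])
red (array([ 356.5, -205.7,    8. ]), [array([-0.6, -0.6]), array([ 0.2, -0.1]), array([0.9, 1.6])])
red top/scene (array([ 357.3, -205.8,    8.9]), [array([0.4, 0.9]), array([-1.1, -0.2])])
11 [ 11.           0.31045905 -30.86599149]
5 [  5.           0.29675724 -16.4448327 ]
0 [ 0.          0.28533907 -4.42720038]
```

The desk height is consistent, so the real fingertips are about 30 mm behind the reported TCP. I'll open and descend in small steps under force watch.

Call:
{"name": "servo_tool", "arguments": {"commands": [[[105,0,0,-0.004,0,0,0],[105,0,0,0,0,0,0],[105,0,0,0,0,0,0],[105,0,0,0,0,0,0],[105,0,0,0.004,0,0,0],[105,0,0,0.004,0,0,0],[105,0,0,0.003,0,0,0],[105,0,0,0,0,0,0]]]}}

```text
clock: 8.12
position: [436.2, -184.1, -20.9]
ee_rot: [0.137, 0.991, -0.0, -0.001]
contact_force: [0.1, 0.3, -0.1]
gripper_width: 50.8
grasp_force: 0.0
```

Call:
{"name": "servo_tool", "arguments": {"commands": [[[105,0,0,0.002,0,0,0],[105,0,0,0.002,0,0,0],[105,0,0,0,0,0,0]]]}}

```text
clock: 8.37
position: [436.7, -184.1, -24.4]
ee_rot: [0.137, 0.991, -0.0, -0.0]
contact_force: [-0.6, -0.3, 0.2]
gripper_width: 50.3
grasp_force: 0.0
```

Call:
{"name": "servo_tool", "arguments": {"commands": [[[105,0,0,0.002,0,0,0],[105,0,0,0.001,0,0,0],[105,0,0,0,0,0,0]]]}}

```text
clock: 8.62
position: [436.8, -184.1, -27.2]
ee_rot: [0.137, 0.991, -0.0, -0.0]
contact_force: [0.7, -0.5, 0.5]
gripper_width: 50.0
grasp_force: 0.0
```

Call:
{"name": "servo_tool", "arguments": {"commands": [[[255,0,0,0,0,0,0],[255,0,0,0,0,0,0],[255,0,0,0,0,0,0],[255,0,0,0,0,0,0]]]}}

```text
clock: 8.95
position: [437.0, -184.1, -26.4]
ee_rot: [0.137, 0.991, -0.0, 0.0]
contact_force: [-2.1, 0.1, 6.0]
gripper_width: 35.2
grasp_force: 59.4
```

Call:
{"name": "servo_tool", "arguments": {"commands": [[[255,0,0,-0.005,0,0,0],[255,0,0,-0.01,0,0,0],[255,0,0,-0.02,0,0,0],[255,0,0,-0.02,0,0,0],[255,0,0,-0.02,0,0,0],[255,0,0,-0.02,0,0,0],[255,0,0,-0.01,0,0,0],[255,0,0,0,0,0,0],[255,0,0,0,0,0,0]]]}}

```text
clock: 9.7
position: [436.9, -184.0, 78.2]
ee_rot: [0.137, 0.991, 0.0, 0.001]
contact_force: [-0.8, 0.1, -1.2]
gripper_width: 35.8
grasp_force: 60.0
```

```bash
python3 - <<'E'
from h import *
i=snap('wrist','w5'); s=arm.read_state(); print(s['position'],s['gripper_width'],s['contact_force'],s['grasp_force'])
goto([484.7,72,100],ref=down(-0.28))
a=i['frame'][210:370,225:425]
cv2.imwrite('pics/m5.png',cv2.resize(a,(750,600),interpolation=cv2.INTER_CUBIC))
E
```

```text
[ 436.28235493 -183.97078973   77.45489136] 35.70480292446324 [-0.34871987  0.23897744 -0.70279044] 59.98337958008051
at [ 436.3 -184.    77.5] shift [ 0.0229  0.2595 -0.0225] t 9.75
turn [ 0.01 -0.06  0.3 ] shift_after [ 0.0242  0.2594 -0.0225]
```

View pics/m5.png

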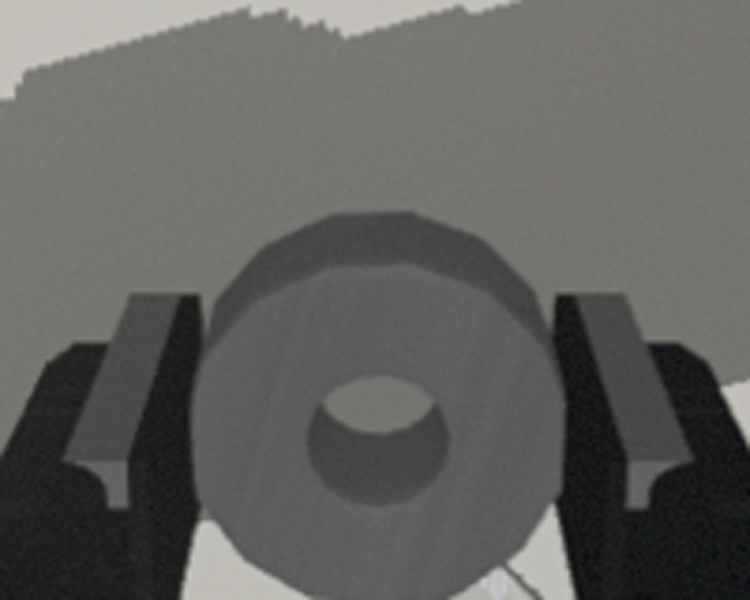

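The ring is held squarely: its bore is at crop (378,441), which is pixel (326,327). Next I move to two viewing poses over the stage with the ring held.

```bash
python3 - <<'E'
from h import *
i=load('w5'); s=arm.read_state(); r=R.from_quat(s['ee_rot'])
o,d=ray(i,325.8,327);o=r.inv().apply(o-s['position']);d=r.inv().apply(d)
print(o+d*(-42.4-o[2])/d[2]); 
ref=down(-0.281); goto([591,41,130],ref=ref); goto([560,5,130],ref=ref)
E
```

```text
[ -0.44921696   0.73707491 -42.4       ]
at [ 436.3 -184.    77.5] shift [-0.0878  0.2585 -0.0526] t 9.75
turn [ 0.01 -0.06  0.36] shift_after [-0.0863  0.2591 -0.0525]
at [ 436.3 -184.    77.5] shift [-0.0677  0.2155 -0.0526] t 9.75
turn [ 0.01 -0.06  0.36] shift_after [-0.0665  0.2159 -0.0525]
```

Call:
{"name": "servo_tool", "arguments": {"commands": [[[255,0,0,-0.026,0,0,0.36],[255,0,0.01,-0.026,0,0,0],[255,-0.012,0.03,0,0,0,0],[255,-0.012,0.03,0,0,0,0],[255,-0.012,0.03,0,0,0,0],[255,-0.012,0.03,0,0,0,0],[255,-0.012,0.03,0,0,0,0],[255,-0.012,0.03,0,0,0,0],[255,0,0,0,0,0,0],[255,0,0,0,0,0,0]]]}}

```text
clock: 10.58
position: [558.5, -20.4, 127.8]
ee_rot: [0.139, 0.99, -0.001, -0.002]
contact_force: [-0.6, -0.1, -1.1]
gripper_width: 35.7
grasp_force: 60.3
```

```bash
python3 - <<'E'
from h import *
i=snap('wrist','w6'); goto([591,41,130],ref=down(-.281))
E
```

```text
at [557.7 -21.3 128. ] shift [-0.0148  0.069  -0.0022] t 10.6333
turn [-0.1  -0.22  0.06] shift_after [-0.0148  0.0691 -0.002 ]
```

Call:
{"name": "servo_tool", "arguments": {"commands": [[[255,-0.005,0.03,0,0,0,0],[255,-0.009,0.03,0,0,0,0],[255,0,0.01,0,0,0,0],[255,0,0,0,0,0,0],[255,0,0,0,0,0,0]]]}}

```text
clock: 11.05
position: [590.4, 41.2, 129.2]
ee_rot: [0.14, 0.99, -0.0, -0.001]
contact_force: [-0.3, 0.0, -1.4]
gripper_width: 35.7
grasp_force: 60.3
```

```bash
python3 - <<'E'
from h import *
i=snap('wrist','w7'); goto([591,41,130],ref=down(-.281))
for k in('w6','w7'):
    w=load(k); print([proj(w,p).round(0) for p in ([484.7,72,59],[484.7,72,10],[591,41,40])])
E
```

```text
at [590.3  40.7 129.4] shift [-0.0006  0.0004 -0.0006] t 11.1
turn [-0.06 -0.11 -0.03] shift_after [-0.0006  0.0004 -0.0006]
[array([447.,  77.]), array([426.,  86.]), array([425., 255.])]
[array([325.,  50.]), array([325.,  64.]), array([325., 234.])]
```

```bash
python3 - <<'E'
from h import *
a=load('w7')['frame'][20:310,240:410];b=load('w6')['frame'][20:310,350:520]
cv2.imwrite('pics/m7.png',np.hstack([cv2.resize(x,None,fx=2,fy=2,interpolation=cv2.INTER_CUBIC) for x in(a,b)]))
E
```

```text
(no output)
```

View pics/m7.png

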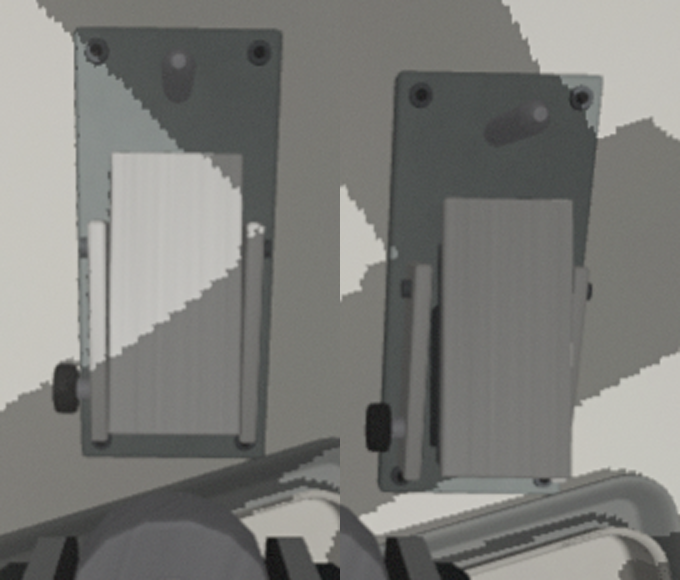

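View: in w7, the post tip is at (329,50), the foot near (329,66) and the plate corners at (295.5,96.5), (361,97), (360,237), (294.5,237). In w6, the tip is at (450,76.5) and the plate corners at (402,119.5), (466.5,120), (465.5,259), (401,258).

```bash
python3 - <<'E'
from h import *
a,b=load('w7'),load('w6'); w1=load('w1')
print('tip',tri([(a,329,50),(b,450,76.5)]),onz(a,329,50,59),onz(b,450,76.5,59))
C=[tri([(a,*p),(b,*q)]) for p,q in [((295.5,96.5),(402,119.5)),((361,97),(466.5,120)),((360,237),(465.5,259)),((294.5,237),(401,258))]]
for c in C: print(c)
C=np.array([c[0] for c in C]); lo=(C[0]+C[1])/2; hi=(C[2]+C[3])/2; d=hi-lo
print('lo',lo,'hi',hi,'len',np.linalg.norm(d),'slope',np.arcsin(d[2]/90),np.arctan2(d[2],np.hypot(*d[:2])),'yaw',np.arctan2(d[1],d[0]), 'w',np.linalg.norm(C[0]-C[1]))
B=[onz(a,*p,10) for p in((277.5,34),(380.5,35),(372,247.5),(282,248.5))]
m1=(B[0]+B[1])/2;m2=(B[2]+B[3])/2;u=m2-m1;print('base',m1,m2,np.linalg.norm(u),'yaw',np.arctan2(u[1],u[0]),'post',m1+u/np.linalg.norm(u)*19, 'edge yaw',np.arctan2(*(B[1]-B[0])[1::-1])-np.pi/2)
print('post from plate edge',lo-22*np.array([np.cos(-.281),np.sin(-.281),0]))
# width-based heights: plate 42 mm wide
for p,q in (((295.5,96.5),(361,97)),((294.5,237),(360,237))):
    zz=[z for z in np.arange(0,90,.5) if np.linalg.norm(onz(a,*p,z)-onz(a,*q,z))>42];print('z by width',max(zz))
E
```

```text
tip (array([485. ,  74. ,  57.9]), [array([ 0., -0.]), array([-0.,  0.])]) [485.19375802  73.97706197  59.        ] [485.0075383   73.70753333  59.        ]
(array([501.1,  47.5,  31.4]), [array([-0. ,  0.1]), array([ 0. , -0.1])])
(array([512.8,  87.5,  30.8]), [array([ 0., -0.]), array([-0.,  0.])])
(array([595.1,  63. ,  55.3]), [array([-0. ,  0.2]), array([ 0. , -0.2])])
(array([583.3,  23.2,  55.3]), [array([ 0. , -0.3]), array([-0. ,  0.2])])
lo [506.95  67.5   31.1 ] hi [589.2  43.1  55.3] len 89.14068936237821 slope 0.2722392487037028 0.27493144874398057 yaw -0.2883865797192489 w 41.68033109273484
base [468.09131247  79.25770867  10.        ] [609.46394343  37.25225875  10.        ] 147.48111271190928 yaw -0.28881779227358606 post [486.30435643  73.84614421  10.        ] edge yaw -0.2899128479338202
post from plate edge [485.81287075  73.60096444  31.1       ]
z by width 28.5
z by width 52.5
```

Call:
{"name": "servo_tool", "arguments": {"commands": [[[255,0.02,0,0,0,0,0.45],[255,0.03,0.001,0,0,0,0],[255,0.03,0,0,0,0,0],[255,0.03,0,0.02,0,0,0],[255,0,0,0.03,0,0,0],[255,0,0,0.03,0,0,0],[255,0,0,0,0,0,0],[255,0,0,0,0,0,0],[255,0,0,0,0,0,0]]]}}

```text
clock: 11.85
position: [487.5, 73.6, 51.4]
ee_rot: [0.144, 0.99, 0.0, 0.001]
contact_force: [0.3, -0.2, -0.1]
gripper_width: 35.5
grasp_force: 60.4
```

```bash
python3 - <<'E'
from h import *
goto([484.9,73.2,10],ref=down(-.289))
E
```

```text
at [487.5  73.6  51.4] shift [ 0.0024 -0.0012  0.0414] t 11.85
turn [ 0.05  0.11 -0.  ] shift_after [ 0.0024 -0.0011  0.0414]
```

Call:
{"name": "servo_tool", "arguments": {"commands": [[[255,0.0024,-0.0011,0,0,0,0],[255,0,0,0.008,0,0,0],[255,0,0,0.01,0,0,0],[255,0,0,0.01,0,0,0],[255,0,0,0,0,0,0]]]}}

```text
clock: 12.27
position: [482.9, 73.1, 20.9]
ee_rot: [0.144, 0.99, -0.0, -0.001]
contact_force: [0.8, 1.3, -2.0]
gripper_width: 35.7
grasp_force: 60.4
```

Call:
{"name": "servo_tool", "arguments": {"commands": [[[255,0,0,0.008,0,0,0],[255,0,0,0.008,0,0,0],[255,0,0,0.008,0,0,0],[255,0,0,0,0,0,0],[255,0,0,0,0,0,0]]]}}

```text
clock: 12.68
position: [483.4, 73.4, -2.5]
ee_rot: [0.144, 0.99, -0.0, -0.001]
contact_force: [-0.3, 0.2, -0.8]
gripper_width: 35.5
grasp_force: 60.4
```

Call:
{"name": "servo_tool", "arguments": {"commands": [[[255,-0.001,0,0.005,0,0,0],[255,0,0,0.005,0,0,0],[255,0,0,0.001,0,0,0],[255,0,0,0,0,0,0]]]}}

```text
clock: 13.02
position: [484.4, 73.1, -13.4]
ee_rot: [0.144, 0.99, -0.0, -0.0]
contact_force: [-0.4, 0.5, -0.3]
gripper_width: 35.5
grasp_force: 60.4
```

Call:
{"name": "servo_tool", "arguments": {"commands": [[[255,0,0,0.001,0,0,0],[255,0,0,0.001,0,0,0],[255,0,0,0.001,0,0,0],[255,0,0,0,0,0,0]]]}}

```text
clock: 13.35
position: [484.7, 73.3, -16.1]
ee_rot: [0.144, 0.99, -0.0, -0.0]
contact_force: [0.1, 0.3, -0.6]
gripper_width: 35.4
grasp_force: 60.4
```

Call:
{"name": "servo_tool", "arguments": {"commands": [[[105,0,0,0,0,0,0],[105,0,0,0,0,0,0],[105,0,0,0,0,0,0],[105,0,0,-0.02,0,0,0],[105,0,0,-0.03,0,0,0],[105,0,0,-0.03,0,0,0],[105,0,0,-0.03,0,0,0],[105,0,0,-0.02,0,0,0],[105,0,0,0,0,0,0],[105,0,0,0,0,0,0]]]}}

```text
clock: 14.18
position: [485.3, 73.7, 115.3]
ee_rot: [0.144, 0.99, 0.001, 0.001]
contact_force: [-0.7, -0.0, -0.2]
gripper_width: 50.2
grasp_force: 0.0
```

```bash
python3 - <<'E'
from h import *
i=snap('wrist','w8'); j=snap('scene','s8')
p=[485.5,73.8]
for z in(59,26,10): print(z,proj(i,p+[z]).round(1),proj(j,p+[z]).round(1))
ring(i,*proj(i,p+[26]),26,38)
goto([427.3,-90,60],ref=down(-.289))
E
```

```text
59 [324.6 247.3] [297.7 251.8]
26 [324.5 232.9] [298.  264.6]
10 [324.5 227.1] [298.2 270.6]
38 [481.6  77. ] 38.225
13 [504.1  95.4] 13.225
at [483.9  73.  113.3] shift [ 0.0078 -0.1724  0.0534] t 14.2833
turn [-0.04 -0.08  0.01] shift_after [ 0.0078 -0.1724  0.0533]
```

Call:
{"name": "servo_tool", "arguments": {"commands": [[[120,0.002,-0.03,0,0,0,0],[120,0.002,-0.03,0,0,0,0],[120,0.002,-0.03,0,0,0,0],[120,0.002,-0.03,0,0,0,0],[120,0,-0.03,0.01,0,0,0],[120,0,-0.022,0.02,0,0,0],[120,0,0,0.025,0,0,0],[120,0,0,0,0,0,0],[120,0,0,0,0,0,0],[120,0,0,0,0,0,0]]]}}

```text
clock: 15.12
position: [428.7, -89.0, 59.3]
ee_rot: [0.143, 0.99, -0.0, -0.0]
contact_force: [0.6, 0.6, 0.7]
gripper_width: 45.1
grasp_force: 0.0
```

```bash
python3 - <<'E'
from h import *
i=snap('wrist','w9'); u,v=proj(i,[427,-90,16]); print(u,v); ring(i,u,v,16,28)
# bright/edge check: ring outline columns and rows through center
g=cv2.GaussianBlur(cv2.cvtColor(i['frame'],cv2.COLOR_BGR2GRAY),(3,3),0)
print(g[int(v),int(u)-50:int(u)+50:2]); print(g[int(v)-60:int(v)+60:2,int(u)])
goto([427,-90,-27],ref=down(-.289))
E
```

```text
322.0550789254808 251.78385817612852
28 [424.2 -88.3] 28.225
13 [422.7 -88.7] 12.325
[121 121 122 122 121 121 121 122 121 121 121 122 121 104  98 100  99  97
  97  85  74  94 116 121 121 121 121 121 119 103  75  83  97  98  98  98
  96 100 120 121 120 121 121 121 121 121 121 121 121 121]
[196 196 196 196 196 196 189 138 124 123 123 123 122 123 123 119  90  80
  82 100 105 103 100  98 103 120 121 122 121 121 121 119  90  74  75  77
  94 101  99  99  99 102 119 120 120 120 121 120 120 120 120 120 121 120
 120 120 120 120 120 120]
at [429.2 -88.8  59.7] shift [ 0.0019 -0.0018  0.0867] t 15.1667
turn [0.01 0.08 0.11] shift_after [ 0.0018 -0.0018  0.0867]
```

Call:
{"name": "servo_tool", "arguments": {"commands": [[[120,0.0018,-0.0018,0.02,0,0,0.1],[120,0,0,0.025,0,0,0],[120,0,0,0.025,0,0,0],[120,0,0,0.012,0,0,0],[120,0,0,0.002,0,0,0],[120,0,0,0,0,0,0],[120,0,0,0,0,0,0],[120,0,0,0,0,0,0]]]}}

```text
clock: 15.83
position: [427.3, -90.1, -23.7]
ee_rot: [0.144, 0.99, 0.0, 0.002]
contact_force: [0.1, -0.0, 0.1]
gripper_width: 45.3
grasp_force: 0.0
```

Call:
{"name": "servo_tool", "arguments": {"commands": [[[255,0,0,0,0,0,0],[255,0,0,0,0,0,0],[255,0,0,0,0,0,0],[255,0,0,0,0,0,0],[255,0,0,0,0,0,0]]]}}

```text
clock: 16.25
position: [426.8, -90.4, -23.6]
ee_rot: [0.144, 0.99, 0.0, 0.001]
contact_force: [-1.8, 1.5, 8.7]
gripper_width: 25.2
grasp_force: 58.4
```

Call:
{"name": "servo_tool", "arguments": {"commands": [[[255,0,0,-0.01,0,0,0],[255,0,0,-0.03,0,0,0],[255,0,0,-0.03,0,0,0],[255,-0.001,0.01,-0.03,0,0,0],[255,-0.002,0.03,0,0,0,0],[255,-0.002,0.03,0,0,0,0],[255,-0.002,0.03,0,0,0,0],[255,-0.002,0.03,0,0,0,0],[255,0,0.03,0,0,0,0],[255,0,0.0136,0,0,0,0]]]}}

```text
clock: 17.08
position: [485.7, 76.1, 75.8]
ee_rot: [0.143, 0.99, 0.001, 0.001]
contact_force: [0.5, 0.4, -1.7]
gripper_width: 25.1
grasp_force: 59.1
```

Call:
{"name": "servo_tool", "arguments": {"commands": [[[255,0,0,0.015,0,0,0],[255,0,0,0.015,0,0,0],[255,0,0,0,0,0,0],[255,0,0,0,0,0,0],[255,0,0,0,0,0,0]]]}}

```text
clock: 17.5
position: [484.5, 73.0, 45.7]
ee_rot: [0.145, 0.989, 0.0, 0.0]
contact_force: [0.7, -0.4, -0.1]
gripper_width: 24.7
grasp_force: 59.1
```

```bash
python3 - <<'E'
from h import *
i=snap('wrist','w10');s=arm.read_state()
g=cv2.GaussianBlur(cv2.cvtColor(i['frame'],cv2.COLOR_BGR2GRAY),(3,3),0)
print('ring top predicted', proj(i,s['position']+[0,0,39.6])); print(g[240:400:2,325])
goto([485,73.5,20],ref=down(-.289))
E
```

```text
ring top predicted [324.62244459 325.30928246]
[ 94  94  93  93  92  93  92  91  77  71  71  73  73  72  72  72  72  72
  68  68  69  71  71  71  74  91  98  96  95  93  91  90  90  84  74  74
  75 101 113 114 104  71  68  68  69  70  71  71  71  73  87  96  92  92
  93  93  93  92 106 112 111 112 111 112 112 112 112 111 111 111 112 111
 111 111 111 111 125 178 185 184]
at [484.7  73.1  46. ] shift [-0.0001  0.0004  0.026 ] t 17.55
turn [ 0.05  0.07 -0.09] shift_after [-0.0001  0.0004  0.026 ]
```

Call:
{"name": "servo_tool", "arguments": {"commands": [[[255,0,0,0.01,0,0,0],[255,0,0,0.01,0,0,0],[255,0,0,0.006,0,0,0],[255,0,0,0,0,0,0],[255,0,0,0,0,0,0]]]}}

```text
clock: 17.97
position: [484.4, 73.1, 19.4]
ee_rot: [0.145, 0.989, 0.0, 0.0]
contact_force: [0.9, 0.9, -0.0]
gripper_width: 25.0
grasp_force: 59.1
```

Call:
{"name": "servo_tool", "arguments": {"commands": [[[255,0,0,0.006,0,0,0],[255,0,0,0.006,0,0,0],[255,0,0,0.003,0,0,0],[255,0,0,0.001,0,0,0],[255,0,0,0,0,0,0]]]}}

```text
clock: 18.38
position: [484.0, 73.2, 2.8]
ee_rot: [0.145, 0.989, -0.0, -0.0]
contact_force: [0.5, 0.3, -0.3]
gripper_width: 25.2
grasp_force: 59.1
```

Press lightly to confirm the seating before releasing.

Call:
{"name": "servo_tool", "arguments": {"commands": [[[255,0,0,0.001,0,0,0],[255,0,0,0.001,0,0,0],[255,0,0,0,0,0,0]]]}}

```text
clock: 18.63
position: [484.4, 73.3, 2.4]
ee_rot: [0.144, 0.99, -0.0, 0.0]
contact_force: [-3.1, -1.0, 10.8]
gripper_width: 25.2
grasp_force: 60.3
```

Seated at the expected height with about 10 N reaction. Release and go to the carrier.

Call:
{"name": "servo_tool", "arguments": {"commands": [[[255,0,0,-0.001,0,0,0],[130,0,0,-0.0005,0,0,0],[130,0,0,0,0,0,0],[130,0,0,0,0,0,0],[130,0,0,-0.02,0,0,0],[130,0,0,-0.03,0,0,0],[130,0,0,-0.03,0,0,0],[130,0,0,-0.03,0,0,0],[130,0,0,-0.03,0,0,0],[130,0,0,0,0,0,0]]]}}

```text
clock: 19.47
position: [488.2, 74.5, 148.6]
ee_rot: [0.144, 0.99, 0.003, 0.006]
contact_force: [1.8, -0.8, 0.1]
gripper_width: 42.0
grasp_force: 0.0
```

```bash
python3 - <<'E'
from h import *
goto([571,-181,140],ref=down(.5))
i=snap('wrist','w11');g=cv2.GaussianBlur(cv2.cvtColor(i['frame'],cv2.COLOR_BGR2GRAY),(3,3),0)
print(proj(i,[485.5,73.8,42]),proj(i,[485.5,73.8,59]))
u,v=proj(i,[485.5,73.8,42]).astype(int); print(g[v-40:v+40:2,u]); print(g[v,u-50:u+50:2])
E
```

```text
at [488.2  74.5 148.6] shift [-0.1521 -0.2215  0.0086] t 19.4667
turn [  0.15   0.72 -45.19] shift_after [ 0.0499 -0.264   0.0086]
[321.5392539  222.06390994] [321.48774713 228.17359282]
[109 109  85  66  69  76  89  89  83  69  76  91  91  87  85  75  68  70
  70  73  77  83  90  89  75  81  88  89  86  76  71  71  75 104 108 108
 108 108 107 107]
[109 109 109 101  73  71  73  71  71  71  71  71  71  74  86  86  83  86
  85  85  80  64  65  71  75  77  74  71  66  63  78  87  86  87  83  83
  87  76  70  69  71  71  71  71  70  70  69  85 109 108]
```

Call:
{"name": "servo_tool", "arguments": {"commands": [[[130,-0.0169,-0.0246,0,0,0,0],[130,-0.0169,-0.0246,0,0,0,0],[130,-0.0169,-0.0246,0,0,0,0],[130,-0.0169,-0.0246,0,0,0,0],[130,-0.0169,-0.0246,0,0,0,0],[130,-0.0169,-0.0246,0,0,0,0],[130,-0.0169,-0.0246,0,0,0,0],[130,-0.0169,-0.0246,0,0,0,0],[130,-0.0169,-0.0247,0,0,0,0]]]}}

```text
clock: 20.27
position: [566.0, -183.9, 140.7]
ee_rot: [0.145, 0.989, 0.0, -0.001]
contact_force: [0.1, 0.5, 0.6]
gripper_width: 42.1
grasp_force: 0.0
```

Call:
{"name": "servo_tool", "arguments": {"commands": [[[130,0,0,0,0,0,-6.5],[130,0,0,0,0,0,-6.5],[130,0,0,0,0,0,-6.5],[130,0,0,0,0,0,-6.5],[130,0,0,0,0,0,-6.5],[130,0,0,0,0,0,-6.5],[130,0,0,0,0,0,-6.2],[130,0,0,0,0,0,0],[130,0,0,0,0,0,0]]]}}

```text
clock: 21.02
position: [565.9, -182.4, 141.2]
ee_rot: [-0.245, 0.969, 0.0, -0.001]
contact_force: [-0.3, 0.4, 0.2]
gripper_width: 41.9
grasp_force: 0.0
```

```bash
cat >> h.py <<'E'
def patch(im,c,yaw,z,L=60,W=40,s=.5):
    "rectified grey patch at height z: rows along carrier x (-L..L), cols along y (-W..W)"
    a=np.arange(-L,L,s);b=np.arange(-W,W,s);e=np.array([np.cos(yaw),np.sin(yaw)]);n=np.array([-e[1],e[0]])
    m=np.array([[proj(im,[*(np.array(c)+p*e+q*n),z]) for q in b] for p in a]).astype(np.float32)
    return cv2.remap(im['frame'],m,None,cv2.INTER_CUBIC)
E
python3 - <<'E'
from h import *
i=snap('wrist','w12'); s=arm.read_state(); print(s['position'],s['ee_rot']); print(proj(i,[571,-181,5]))
g=cv2.cvtColor(patch(i,[571,-181],.5,5),cv2.COLOR_BGR2GRAY)
print(cv2.resize(g,(40,40),interpolation=cv2.INTER_AREA))
E
```

```text
[ 566.06718108 -182.44141757  141.46790971] [-2.45421512e-01  9.69416054e-01  3.44219453e-04 -8.22699259e-04]
[322.69746039 223.87201021]
[[191 191 191 ... 192 192 192]
 [191 191 191 ... 192 192 192]
 [191 190 191 ... 191 192 191]
 ...
 [169 143 122 ... 117 117 117]
 [190 190 184 ... 118 116 117]
 [190 190 190 ... 117 117 117]]
```

```bash
python3 - <<'E'
from h import *
np.set_printoptions(linewidth=250,threshold=9999)
i=load('w12')
print('z5 rows 3mm x from -60, cols 2mm y from -40')
print(cv2.resize(cv2.cvtColor(patch(i,[571,-181],.5,5),cv2.COLOR_BGR2GRAY),(40,40),interpolation=cv2.INTER_AREA))
print('z37 2mm rows, 1mm cols')
print(cv2.resize(cv2.cvtColor(patch(i,[571,-181],.5,37,24,16),cv2.COLOR_BGR2GRAY),(32,24),interpolation=cv2.INTER_AREA))
E
```

```text
z5 rows 3mm x from -60, cols 2mm y from -40
[[191 191 191 191 192 192 192 192 192 192 192 192 192 192 192 192 192 192 192 192 192 192 192 192 192 192 192 192 192 192 192 192 192 192 192 192 192 192 192 192]
 [191 191 191 191 191 191 191 192 192 192 192 192 192 192 192 192 192 192 192 192 192 191 192 192 192 192 192 192 192 192 192 192 192 192 192 192 192 192 192 192]
 [191 190 191 191 191 191 191 191 191 191 191 191 192 192 192 192 191 191 192 192 191 192 191 191 191 191 192 192 191 192 192 192 192 192 192 191 191 191 192 191]
 [189 191 191 191 191 191 191 191 191 191 191 191 191 191 191 191 191 191 191 191 191 191 191 191 191 191 191 191 191 192 191 191 191 191 191 192 192 192 191 191]
 [130 147 171 188 192 191 191 191 191 191 191 191 191 191 191 191 191 191 191 191 191 191 191 191 192 192 191 192 191 191 192 192 191 191 191 191 191 192 192 192]
 [120 120 120 126 148 171 189 191 191 191 191 189 183 181 184 177 186 182 187 186 187 188 186 188 187 190 190 191 191 191 191 191 191 192 191 191 192 192 191 192]
 [120 120 120 119 120 119 128 158 181 191 191 176 188 188 179 174 176 173 172 
[... 7932 characters left out ...]
164 164 158 118 110 110 113 109 107 118 118]
 [110 110 112 110 136 165 163 162 162 162 163 163 163 162 162 162 163 163 162 163 162 163 165 157 113 111 111 113 110 109 118 118]
 [109 110 112 110 139 165 163 162 163 162 163 163 162 162 163 163 163 163 163 162 163 162 164 156 114 109 110 113 108 107 117 118]
 [109 110 111 111 128 146 147 150 151 151 151 151 151 153 156 157 157 157 157 158 158 158 160 148 112 109 110 113 108 108 117 117]
 [111 110 112 109 109 110 110 112 111 110 111 109 109 111 111 110 110 109 110 109 111 113 112 110 108 110 110 111 108 107 116 118]
 [112 112 112 112 111 111 110 110 111 110 110 110 110 110 110 111 110 110 111 110 110 109 109 110 110 110 110 111 109 113 118 118]]
```

```bash
python3 - <<'E'
from h import *
goto([570,-183.2,-20],ref=down(.471))
E
```

```text
at [ 566.1 -182.4  141.5] shift [-0.0033 -0.0027  0.1615] t 21.0667
turn [ 0.06 -0.08  1.43] shift_after [-0.0032 -0.0025  0.1615]
```

Call:
{"name": "servo_tool", "arguments": {"commands": [[[130,-0.0032,-0.0025,0.02,0,0,1.4],[130,0,0,0.03,0,0,0],[130,0,0,0.03,0,0,0],[130,0,0,0.03,0,0,0],[130,0,0,0.025,0,0,0],[130,0,0,0.015,0,0,0],[130,0,0,0,0,0,0],[130,0,0,0,0,0,0]]]}}

```text
clock: 21.73
position: [570.1, -183.2, -8.3]
ee_rot: [-0.234, 0.972, 0.0, -0.001]
contact_force: [1.0, 0.4, -0.8]
gripper_width: 41.7
grasp_force: 0.0
```

```bash
python3 - <<'E'
from h import *
goto([570,-183.2,-20],ref=down(.471))
E
```

```text
at [ 570.1 -183.2   -8.3] shift [0.     0.0001 0.0117] t 21.7333
turn [ 0.05 -0.11  0.13] shift_after [0.0001 0.0001 0.0117]
```

Call:
{"name": "servo_tool", "arguments": {"commands": [[[130,0,0,0.006,0,0,0],[130,0,0,0.005,0,0,0],[130,0,0,0,0,0,0],[255,0,0,0,0,0,0],[255,0,0,0,0,0,0],[255,0,0,0,0,0,0],[255,0,0,0,0,0,0],[255,0,0,0,0,0,0],[255,0,0,0,0,0,0]]]}}

```text
clock: 22.48
position: [571.1, -183.2, -17.8]
ee_rot: [-0.235, 0.972, -0.0, 0.001]
contact_force: [-0.5, 0.4, 3.7]
gripper_width: 9.0
grasp_force: 60.2
```

Call:
{"name": "servo_tool", "arguments": {"commands": [[[255,0,0,-0.01,0,0,0],[255,0,0,-0.03,0,0,0],[255,0,0,-0.03,0,0,0],[255,0,0,-0.03,0,0,0],[255,0,0,-0.03,0,0,0],[255,0,0,-0.02,0,0,0],[255,0,0,0,0,0,0],[255,0,0,0,0,0,0]]]}}

```text
clock: 23.15
position: [570.9, -183.1, 133.0]
ee_rot: [-0.235, 0.972, -0.0, 0.001]
contact_force: [-0.4, 0.1, -1.0]
gripper_width: 8.7
grasp_force: 59.6
```

```bash
python3 - <<'E'
from h import *
np.set_printoptions(linewidth=250,threshold=9999)
i=snap('wrist','w13'); s=arm.read_state(); r=R.from_quat(s['ee_rot']); print(s['position'],s['gripper_width'],s['grasp_force'])
g=cv2.cvtColor(i['frame'],cv2.COLOR_BGR2GRAY)
P=lambda x,y,z: proj(i,s['position']+r.apply([x,y,z]))
for z,xs,ys in((-22.8,np.arange(28,48,1.),(-12,-8,-4,0,4,8,12)),(-54.8,np.arange(5,22,1.),(-3,-1,0,1,3)),):
    for y in ys:
        m=np.array([[P(x,y,z) for x in xs]]).astype(np.float32); print(z,y,cv2.remap(g,m,None,cv2.INTER_LINEAR)[0])
for x in (30,36):
    m=np.array([[P(x,y,-22.8) for y in np.arange(-24,25,1.)]]).astype(np.float32); print('y',x,cv2.remap(g,m,None,cv2.INTER_LINEAR)[0])
ref=down(-.289); goto([560,45,150],ref=ref)
E
```

```text
[ 569.80422107 -182.89355632  131.283034  ] 8.599236149697271 59.58184361457825
-22.8 -12 [119 119 120 120 120 120 116 118 116 138 195 186 102 122 122 124 124 123 123 124]
-22.8 -8 [168 169 168 169 169 121 115 138 191 190 190 178 100 124 124 124 123 124 124 124]
-22.8 -4 [168 168 168 168 170 138 189 190 190 189 190 178 101 124 124 125 123 123 125 124]
-22.8 0 [169 169 169 170 170 148 189 190 190 190 190 178 102 186 196 195 195 196 197 196]
-22.8 4 [170 170 170 171 171 148 189 190 190 190 191 179 108 197 196 196 196 196 196 195]
-22.8 8 [170 170 171 171 171 147 189 190 191 191 190 179 110 197 196 196 196 197 197 197]
-22.8 12 [178 177 178 177 179 178 189 191 192 193 190 182 103 157 197 196 197 196 197 196]
-54.8 -3 [114 114 114 114 114 113 114 112  96  77  89  84  85  81  82  74  88]
-54.8 -1 [113 114 114 114 113 114 114 110  94  78  87  83  83  82  81  78  88]
-54.8 0 [114 112 114 114 115 114 114 111  94  78  85  83  81  82  82  78  88]
-54.8 1 [115 113 113 114 113 115 113 111  93  76  86  85  82  82  81  78  87]
-54.8 3 [115 115 114 112 113 115 116 111  93  77  87  84  82  83  81  79  87]
y 30 [122 121 121 121 121 123 123 120 113 116 114 118 120 115 168 168 168 169 169 167 168 169 169 170 169 170 171 170 170 170 170 170 171 170 171 152 178 192 191 193 196 162 135 196 196 196 196 196 196]
y 36 [122 121 121 122 122 122 121 116 113 116 117 117 116 116 138 182 191 191 191 190 190 190 191 191 190 191 191 191 190 190 191 191 191 191 190 191 192 195 195 191 195 178 197 196 196 196 196 196 197]
at [ 569.8 -182.9  131.3] shift [-0.0952  0.2073 -0.0185] t 23.2
turn [ 5.00e-02 -4.00e-02  4.37e+01] shift_after [ 0.0743  0.2156 -0.0187]
```

Call:
{"name": "servo_tool", "arguments": {"commands": [[[255,0,0,-0.01,0,0,6.25],[255,0,0,-0.01,0,0,6.25],[255,0,0,0,0,0,6.25],[255,0,0,0,0,0,6.25],[255,0,0,0,0,0,6.25],[255,0,0,0,0,0,6.25],[255,0,0,0,0,0,6.2],[255,0.009,0.027,0,0,0,0],[255,0.009,0.027,0,0,0,0],[255,0.009,0.027,0,0,0,0]]]}}

```text
clock: 24.03
position: [566.1, -97.3, 149.2]
ee_rot: [0.145, 0.989, -0.0, -0.002]
contact_force: [0.5, -0.2, 0.2]
gripper_width: 9.0
grasp_force: 59.6
```

Call:
{"name": "servo_tool", "arguments": {"commands": [[[255,0.009,0.027,0,0,0,0],[255,0.009,0.027,0,0,0,0],[255,0.009,0.027,0,0,0,0],[255,0.009,0.027,0,0,0,0],[255,0.009,0.027,0,0,0,0],[255,0,0,0,0,-5.2,0],[255,0,0,0,0,-5.2,0],[255,0,0,0,0,-5.3,0],[255,0,0,0,0,0,0],[255,0,0,0,0,0,0]]]}}

```text
clock: 24.87
position: [558.7, 43.1, 148.2]
ee_rot: [0.141, 0.981, -0.022, 0.132]
contact_force: [1.5, 0.4, -0.8]
gripper_width: 8.8
grasp_force: 59.6
```

```bash
cat >> h.py <<'E'
YAW,S=-.289,.274
e=np.array([np.cos(YAW),np.sin(YAW),0]); Z=np.array([0,0,1.])
U=np.cos(S)*e+np.sin(S)*Z; N=-np.sin(S)*e+np.cos(S)*Z
E0=np.array([485.3,73.2,0])+22*e+32*Z
REF=down(YAW,-S)
def tcp(a,d): "TCP for carrier origin a up the slope from plate edge, pressed d"
def tcp(a,d): return E0+a*U-d*N-REF.apply([-.3,0,-17.8])
def rel():
    s=arm.read_state(); P=s['position']+REF.apply([-.3,0,-17.8])-E0
    print('a',P@U,'d',-P@N,'y',P@np.cross(Z,e),'F tool',REF.inv().apply(s['contact_force']).round(2),'M',REF.inv().apply(s['wrist_torque']).round(2),'grip',s['grasp_force'],s['gripper_width'],'t',s['clock'])
E
python3 - <<'E'
from h import *
p=tcp(37,0); print(p); goto(p+[0,0,40],ref=REF); goto(p,ref=REF); rel()
E
```

```text
[544.87006347  55.48838682  24.79445312]
at [558.7  43.1 148.2] shift [0.0382 0.0084 0.0759] t 24.8667
turn [-0.28 -0.37  0.18] shift_after [0.0388 0.0079 0.0757]
at [558.7  43.1 148.2] shift [0.0488 0.0086 0.1145] t 24.8667
turn [-0.28 -0.37  0.18] shift_after [0.0496 0.0079 0.1142]
a 86.57522903471435 d -114.23370001961885 y -7.913188663764476 F tool [-1.04  0.78  1.08] M [-0.03  0.51 -0.03] grip 59.588027000427246 8.804125751217212 t 24.8667
```

Check the tilt is right-handed (the tool z tilts up-slope), then approach to 40 mm above the plate.

Call:
{"name": "servo_tool", "arguments": {"commands": [[[255,0.013,0.003,0.02,0,0,0],[255,0.013,0.003,0.02,0,0,0],[255,0.012,0.002,0.02,0,0,0],[255,0,0,0.016,0,0,0],[255,0,0,0,0,0,0],[255,0,0,0,0,0,0],[255,0,0,0,0,0,0]]]}}

```text
clock: 25.45
position: [551.5, 57.0, 68.9]
ee_rot: [0.143, 0.98, -0.019, 0.136]
contact_force: [0.2, -0.1, -0.3]
gripper_width: 9.0
grasp_force: 59.6
```

```bash
python3 - <<'E'
from h import *
p=tcp(37,0); goto(p+[0,0,10],ref=REF); rel(); print(R.from_quat(arm.read_state()['ee_rot']).apply([0,0,1]),-N)
E
```

```text
at [551.5  57.   68.9] shift [ 0.015  -0.0034  0.0312] t 25.45
turn [ 0.06  0.08 -0.03] shift_after [ 0.015  -0.0033  0.0313]
a 54.67143443958413 d -40.898385810305214 y 3.3079136673426284 F tool [-0.13 -0.03  0.35] M [-0.06  0.59 -0.01] grip 59.58876550197601 8.952108101989415 t 25.45
[ 0.26100026 -0.07641865 -0.96230923] [ 0.25936307 -0.07711488 -0.96269626]
```

Call:
{"name": "servo_tool", "arguments": {"commands": [[[255,0.008,-0.002,0,0,0,0],[255,0.0085,-0.0013,0.005,0,0,0],[255,0,0,0.01,0,0,0],[255,0,0,0.01,0,0,0],[255,0,0,0.01,0,0,0],[255,0,0,0,0,0,0],[255,0,0,0,0,0,0],[255,0,0,0,0,0,0]]]}}

```text
clock: 26.12
position: [544.0, 55.5, 31.3]
ee_rot: [0.143, 0.98, -0.019, 0.136]
contact_force: [-0.7, 1.2, -0.9]
gripper_width: 9.2
grasp_force: 59.6
```

```bash
python3 - <<'E'
from h import *
goto(tcp(38,0),ref=REF); rel()
E
```

```text
at [544.   55.5  31.3] shift [0.     0.0002 0.0065] t 26.1167
turn [ 0.08  0.13 -0.03] shift_after [-0.      0.0003  0.0065]
a 37.99598814605674 d -6.451979109786154 y -0.2552876063073704 F tool [1.24 0.93 0.54] M [-0.05  0.59 -0.01] grip 59.588831663131714 9.153958693633012 t 26.1167
```

Call:
{"name": "servo_tool", "arguments": {"commands": [[[255,0,0,0.003,0,0,0],[255,0,0,0.002,0,0,0],[255,0,0,0,0,0,0],[255,0,0,0,0,0,0]]]}}

```text
clock: 26.45
position: [544.7, 55.0, 26.0]
ee_rot: [0.142, 0.98, -0.019, 0.135]
contact_force: [0.5, 0.2, 0.2]
gripper_width: 8.8
grasp_force: 59.6
```

Call:
{"name": "servo_tool", "arguments": {"commands": [[[255,0,0,0.001,0,0,0],[255,0,0,0,0,0,0],[255,0,0,0,0,0,0]]]}}

```text
clock: 26.7
position: [544.9, 55.0, 25.1]
ee_rot: [0.142, 0.98, -0.019, 0.135]
contact_force: [-0.1, 0.9, 0.3]
gripper_width: 8.7
grasp_force: 59.7
```

Call:
{"name": "servo_tool", "arguments": {"commands": [[[255,0,0,0.001,0,0,0],[255,0,0,0,0,0,0],[255,0,0,0,0,0,0]]]}}

```text
clock: 26.95
position: [545.1, 54.8, 24.2]
ee_rot: [0.142, 0.98, -0.019, 0.134]
contact_force: [0.3, 0.8, 1.2]
gripper_width: 8.9
grasp_force: 59.8
```

Call:
{"name": "servo_tool", "arguments": {"commands": [[[255,0,0,0.001,0,0,0],[255,0,0,0,0,0,0],[255,0,0,0,0,0,0]]]}}

```text
clock: 27.2
position: [545.4, 54.7, 23.4]
ee_rot: [0.142, 0.981, -0.019, 0.134]
contact_force: [-1.7, 1.4, 0.7]
gripper_width: 9.0
grasp_force: 59.8
```

```bash
python3 - <<'E'
from h import *
rel()
E
```

```text
a 37.306746589991135 d 1.5036275866540199 y -0.5837402914449012 F tool [ 1.8   0.86 -1.19] M [-0.23  0.81 -0.01] grip 59.84188735485077 8.98893544956974 t 27.2
```

Call:
{"name": "servo_tool", "arguments": {"commands": [[[255,0.001,0,0,0,0,0],[255,0.001,0,0,0,0,0],[255,0,0,0,0,0,0],[255,0,0,0,0,0,0]]]}}

```text
clock: 27.53
position: [543.9, 55.1, 23.6]
ee_rot: [0.142, 0.981, -0.019, 0.134]
contact_force: [-0.3, 0.7, 1.9]
gripper_width: 8.9
grasp_force: 59.8
```

```bash
python3 - <<'E'
from h import *
rel()
E
```

```text
a 35.88876880573474 d 0.8918560476571994 y -0.623002177602906 F tool [-0.02  0.59 -2.  ] M [-0.02  0.17 -0.04] grip 59.835904240608215 8.8763958679758 t 27.5333
```

Call:
{"name": "servo_tool", "arguments": {"commands": [[[255,0.001,0,0,0,0,0],[255,0,0,0,0,0,0],[255,0,0,0,0,0,0]]]}}

```text
clock: 27.78
position: [542.8, 55.3, 23.4]
ee_rot: [0.142, 0.981, -0.019, 0.133]
contact_force: [0.7, -0.1, 1.8]
gripper_width: 9.2
grasp_force: 59.8
```

```bash
python3 - <<'E'
from h import *
rel()
E
```

```text
a 34.768315158220304 d 0.8021193550224183 y -0.7474432361292737 F tool [-1.15  0.12 -1.58] M [ 0.03  0.18 -0.01] grip 59.83498513698578 9.176473889877316 t 27.7833
```

Call:
{"name": "servo_tool", "arguments": {"commands": [[[255,0.001,0,0,0,0,0],[255,0,0,0,0,0,0],[255,0,0,0,0,0,0]]]}}

```text
clock: 28.03
position: [541.9, 55.6, 23.4]
ee_rot: [0.142, 0.981, -0.019, 0.133]
contact_force: [0.2, 0.0, 1.0]
gripper_width: 9.1
grasp_force: 59.8
```

```bash
python3 - <<'E'
from h import *
rel()
E
```

```text
a 33.83045707238029 d 0.5909481833337257 y -0.7302977214832312 F tool [-0.43  0.07 -0.92] M [-0.01  0.28 -0.03] grip 59.83144998550415 9.104386486225174 t 28.0333
```

Call:
{"name": "servo_tool", "arguments": {"commands": [[[255,0.001,0,0,0,0,0],[255,0,0,0,0,0,0],[255,0,0,0,0,0,0]]]}}

```text
clock: 28.28
position: [541.1, 55.9, 23.4]
ee_rot: [0.142, 0.981, -0.019, 0.133]
contact_force: [-0.1, 0.0, 1.5]
gripper_width: 8.9
grasp_force: 59.8
```

```bash
python3 - <<'E'
from h import *
rel()
E
```

```text
a 32.994334061468514 d 0.3700580349630195 y -0.703385307141469 F tool [-0.32 -0.02 -1.42] M [-0.01  0.24  0.02] grip 59.82385575771332 8.915813635106403 t 28.2833
```

Call:
{"name": "servo_tool", "arguments": {"commands": [[[255,0.001,0,0.0004,0,0,0],[255,0,0,0,0,0,0],[255,0,0,0,0,0,0]]]}}

```text
clock: 28.53
position: [540.5, 56.1, 23.2]
ee_rot: [0.142, 0.981, -0.019, 0.132]
contact_force: [0.7, 0.2, 2.6]
gripper_width: 8.9
grasp_force: 59.8
```

```bash
python3 - <<'E'
from h import *
rel()
E
```

```text
a 32.34626213737148 d 0.39598320418417127 y -0.6463724954099175 F tool [-1.31  0.38 -2.35] M [-0.02  0.26 -0.01] grip 59.82286870479584 8.910680913648378 t 28.5333
```

Call:
{"name": "servo_tool", "arguments": {"commands": [[[255,0.001,0,0.0003,0,0,0],[255,0,0,0,0,0,0],[255,0,0,0,0,0,0]]]}}

```text
clock: 28.78
position: [539.9, 56.4, 23.0]
ee_rot: [0.142, 0.981, -0.019, 0.132]
contact_force: [1.5, -0.4, 1.9]
gripper_width: 8.8
grasp_force: 59.8
```

```bash
python3 - <<'E'
from h import *
rel()
E
```

```text
a 31.660735263500424 d 0.3437469484503969 y -0.6002625634153806 F tool [-2.05  0.05 -1.37] M [ 0.04  0.06 -0.01] grip 59.824413657188416 8.790867380820753 t 28.7833
```

Call:
{"name": "servo_tool", "arguments": {"commands": [[[255,0.001,0,0.0003,0,0,0],[255,0,0,0,0,0,0],[255,0,0,0,0,0,0]]]}}

```text
clock: 29.03
position: [539.5, 56.6, 23.1]
ee_rot: [0.142, 0.981, -0.019, 0.132]
contact_force: [2.4, -2.1, 1.8]
gripper_width: 8.9
grasp_force: 59.8
```

```bash
python3 - <<'E'
from h import *
rel()
i=snap('wrist','w14'); s=arm.read_state(); r=R.from_quat(s['ee_rot']); g=cv2.cvtColor(i['frame'],cv2.COLOR_BGR2GRAY)
np.set_printoptions(linewidth=250)
for y in (-8,-4,0,4,8):
    m=np.array([[proj(i,s['position']+r.apply([x,y,-22.8])) for x in np.arange(30,75,1.)]]).astype(np.float32); print(y,cv2.remap(g,m,None,cv2.INTER_LINEAR)[0])
E
```

```text
a 31.309835456678005 d 0.19948515198488087 y -0.4765334842639377 F tool [-3.28 -1.38 -0.97] M [ 0.2  -0.7  -0.01] grip 59.76207733154297 8.875177257657963 t 29.0333
-8 [166 167 167 166 157 108 113 115 113 113 112 104  89  92  93  93  93  94  91  91  90  91  93  94  94  91  92  93  96  96  97  98  89  81  80  77  79  92  93  96  86  80  78  78  77]
-4 [168 168 169 167 159 109 111 114 113 109  89  92  92  85  79  78  77  77  74  73  73  76  72  73  73  72  73  89  91  92  94  96  98  99  91  84  82  80  80  93  95  99  85  83  83]
0 [169 169 168 169 159 109 113 114 110  89  95  97  97  97  94  94  90  88  87  85  84  85  84  84  85  86  83  83  86  89  92  93  97  98  99  89  83  86  80  83  94  99  90  82  82]
4 [169 170 170 169 160 109 113 114 114  91  83  79  83  85  83  85  86  85  85  83  82  81  83  80  79  81  80  80  89  94  96  91  93  94 100  88  84  83  83  85  97  99  95  83  85]
8 [169 170 169 169 159 110 111 112 114 112 100  92  95  95  95  94  95  95  95  87  76  72  73  76  84  92  89  91  92  91  93  96  97  91  81  81  81  81  97  98  99  85  82  82  75]
```

Contact with the collar confirmed (force -3.3 N along the tool x, edge abutting in the picture). Now press along the normal.

Call:
{"name": "servo_tool", "arguments": {"commands": [[[255,0,0,0.001,0,0,0],[255,0,0,0.001,0,0,0],[255,0,0,0,0,0,0],[255,0,0,0,0,0,0]]]}}

```text
clock: 29.42
position: [539.8, 56.5, 21.4]
ee_rot: [0.142, 0.981, -0.019, 0.131]
contact_force: [2.0, -0.7, 3.2]
gripper_width: 9.1
grasp_force: 59.9
```

```bash
python3 - <<'E'
from h import *
rel()
E
```

```text
a 31.115340873563078 d 1.8476901775546661 y -0.5085999549571077 F tool [-2.9  -0.08 -2.52] M [-0.06 -0.23  0.01] grip 59.935088753700256 9.11494467858595 t 29.4167
```

Call:
{"name": "servo_tool", "arguments": {"commands": [[[255,0,0,0.001,0,0,0],[255,0,0,0.001,0,0,0],[255,0,0,0,0,0,0],[255,0,0,0,0,0,0]]]}}

```text
clock: 29.75
position: [540.2, 56.3, 20.0]
ee_rot: [0.142, 0.981, -0.019, 0.13]
contact_force: [-0.1, 0.7, 2.7]
gripper_width: 8.9
grasp_force: 60.0
```

```bash
python3 - <<'E'
from h import *
rel()
print(R.from_quat(arm.read_state()['ee_rot']).apply([0,0,1]),-N)
E
```

```text
a 31.155895919635064 d 3.3853900738642837 y -0.5569457737410715 F tool [-0.43  0.66 -2.71] M [-0.26  0.45 -0.  ] grip 60.01510798931122 8.939090524226541 t 29.75
[ 0.24996196 -0.07391785 -0.96543004] [ 0.25936307 -0.07711488 -0.96269626]
```

Call:
{"name": "servo_tool", "arguments": {"commands": [[[255,0.0003,0,0.001,0,0,0],[255,0.0003,0,0.001,0,0,0],[255,0,0,0,0,0,0],[255,0,0,0,0,0,0],[255,0,0,0,0,0,0]]]}}

```text
clock: 30.17
position: [540.5, 56.2, 19.1]
ee_rot: [0.142, 0.981, -0.019, 0.13]
contact_force: [-2.7, 1.3, 5.8]
gripper_width: 8.9
grasp_force: 60.7
```

```bash
python3 - <<'E'
from h import *
rel()
i=snap('wrist','w15'); s=arm.read_state(); r=R.from_quat(s['ee_rot']); g=cv2.cvtColor(i['frame'],cv2.COLOR_BGR2GRAY)
np.set_printoptions(linewidth=250); rel()
for y in (-4,0,4):
    m=np.array([[proj(i,s['position']+r.apply([x,y,-22.8])) for x in np.arange(30,55,1.)]]).astype(np.float32); print(y,cv2.remap(g,m,None,cv2.INTER_LINEAR)[0])
E
```

```text
a 31.221092714548934 d 4.337574431232568 y -0.5702431442181292 F tool [ 1.27  0.52 -6.41] M [-0.13  0.93 -0.02] grip 60.74721693992615 8.909094819634838 t 30.1667
a 31.23298079535381 d 4.338524793798821 y -0.57386487506081 F tool [ 0.69  0.86 -6.02] M [-0.13  0.91  0.01] grip 60.74635863304138 8.550710509400343 t 30.2167
-4 [169 168 169 168 160 112 113 115 111  91  92  96  88  81  78  77  79  74  74  74  73  74  73  74  72]
0 [170 171 169 169 159 112 112 113  92  87  97  99  99  93  94  92  90  87  86  86  86  84  83  85  84]
4 [170 170 171 170 160 112 112 113  97  87  83  89  86  86  88  86  86  87  85  84  84  83  84  83  82]
```

Force rose steeply in the last step, probably because the lower end reached the spacer's top. I'll back off slightly to about 3.5 mm.

Call:
{"name": "servo_tool", "arguments": {"commands": [[[255,0,0,-0.0007,0,0,0],[255,0,0,-0.0005,0,0,0],[255,0,0,0,0,0,0],[255,0,0,0,0,0,0],[255,0,0,0,0,0,0],[255,0,0,0,0,0,0]]]}}

```text
clock: 30.72
position: [540.2, 56.2, 19.9]
ee_rot: [0.142, 0.981, -0.019, 0.129]
contact_force: [-1.5, 2.4, 2.6]
gripper_width: 8.8
grasp_force: 60.2
```

```bash
python3 - <<'E'
from h import *
rel(); s=arm.read_state(); r=R.from_quat(s['ee_rot']); z=r.apply([0,0,1]); print('tilt',np.arccos(-z[2]))
# plate far corners vs carrier upper end seen in the scene camera: predicted pixels only
i=snap('wrist','w16'); g=cv2.cvtColor(i['frame'],cv2.COLOR_BGR2GRAY); np.set_printoptions(linewidth=250)
for x in (20,36):
    m=np.array([[proj(i,s['position']+r.apply([x,y,-17.8])) for y in np.arange(-30,31,1.)]]).astype(np.float32); print(x,cv2.remap(g,m,None,cv2.INTER_LINEAR)[0])
rel()
E
```

```text
a 31.194569179665827 d 3.502917026541718 y -0.6077058151463683 F tool [ 1.33  1.88 -3.09] M [-0.35  0.9   0.03] grip 60.241801142692566 8.768663775322809 t 30.7167
tilt 0.26220686388646536
20 [119 118  74  80  79  81  95  98  97  98  90 103 113 104 113 112 114 114 115 117 168 166 166 167 168 166 166 168 167 167 169 169 168 168 170 168 167 169 170 169 169 170 104 114 114 115 115 112 106 116 114 112  89  95  98  97  96  83  78  77  77]
36 [117  73  74  76  76  76  76  77  77  76  76  75  76  81 113 114 114 114 113 114 113 114 114 114 112 113 114 114 112 114 114 112 114 113 115 114 113 114 113 112 115 113 112 113 113 113 112 110  78  78  76  75  77  75  77  81 135 128  76  79  80]
a 31.20242228707467 d 3.507194905464657 y -0.6253731629120107 F tool [ 1.15  1.21 -2.84] M [-0.35  0.89 -0.02] grip 60.22397518157959 8.349615576103572 t 30.7667
```

Call:
{"name": "servo_tool", "arguments": {"commands": [[[255,0,0,0.0005,0,0,0],[255,0,0,0,0,0,0],[255,0,0,0,0,0,0],[255,0,0,0,0,0,0],[255,0,0,0,0,0,0]]]}}

```text
clock: 31.18
position: [540.4, 56.1, 19.5]
ee_rot: [0.142, 0.981, -0.019, 0.129]
contact_force: [-2.2, 2.1, 2.4]
gripper_width: 8.9
grasp_force: 60.2
```

```bash
python3 - <<'E'
from h import *
rel()
i=snap('wrist','w17'); s=arm.read_state(); r=R.from_quat(s['ee_rot']); g=cv2.cvtColor(i['frame'],cv2.COLOR_BGR2GRAY)
np.set_printoptions(linewidth=250); rel()
for y in (-8,0,8):
    m=np.array([[proj(i,s['position']+r.apply([x,y,-22.8])) for x in np.arange(30,50,.5)]]).astype(np.float32); print(y,cv2.remap(g,m,None,cv2.INTER_LINEAR)[0])
E
```

```text
a 31.277278760536987 d 3.9050896561356865 y -0.652654805777736 F tool [ 1.94  1.41 -3.02] M [-0.36  1.13 -0.04] grip 60.1878297328949 8.931291274901444 t 31.1833
a 31.27314471140966 d 3.893264668885791 y -0.6396396317424428 F tool [ 2.    0.98 -3.12] M [-0.33  1.06 -0.03] grip 60.187559723854065 9.119204099224001 t 31.2333
-8 [167 168 168 168 167 169 168 165 160 143 112 111 114 114 113 115 115 114 115 114 114 110  99  92  91  92  94  94  94  94  95  92  95  94  94  93  92  92  91  93]
0 [169 169 171 171 171 170 169 167 161 145 114 110 113 113 113 109  94  88  86  92  97  98  97 100  98  97  93  93  93  92  93  89  89  88  88  87  87  86  85  85]
8 [170 171 171 171 171 172 170 167 162 145 114 108 112 112 113 112 113 111 102  92  93  95  94  96  97  96  96  96  96  96  96  93  95  96  95  90  84  81  77  73]
```

Call:
{"name": "servo_tool", "arguments": {"commands": [[[255,0.0007,0,0,0,0,0],[255,0,0,0,0,0,0],[255,0,0,0,0,0,0],[255,0,0,0,0,0,0],[255,0,0,0,0,0,0]]]}}

```text
clock: 31.65
position: [540.3, 56.2, 19.7]
ee_rot: [0.142, 0.981, -0.019, 0.13]
contact_force: [-0.3, -0.2, 3.3]
gripper_width: 8.8
grasp_force: 60.2
```

```bash
python3 - <<'E'
from h import *
rel()
E
```

```text
a 31.14767437575791 d 3.69536779149077 y -0.5984527831757727 F tool [-0.61 -0.26 -3.21] M [0.01 0.07 0.  ] grip 60.16641139984131 8.7706131965138 t 31.65
```

Forces are balanced (about 3.2 N normal, almost no moment) and the grip is 60 N. Handing in.

```bash
python3 - <<'E'
from h import *
print(ticket.job_done())
E
```

```text
the job is handed in; nothing more can be done
None
```

I handed the job in at 31.7 s: both collars are home on the post, and the carrier is gripped, tilted to match the plate and against the stop collar. The plate is pressed in an estimated 2 to 3 mm, short of the 4 mm target but inside the 1.5–8.5 mm limits, because the force rose sharply when I pressed further. I got no verdict back.

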